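# Put the ice ball away in the tilt-out ice bin

## Task

Put the ice ball away in the tilt-out ice bin under the gallery shelf: pull the bin well open, then carry the ball over in the ladle and tip it into the bin beneath the shelf, neither handling the ice nor knocking the shelf above. Afterwards stand the empty ladle upright on its white coaster again and shut the bin fully, leaving everything else where it stands.

Things in the scene. Friction and masses are not known exactly. Their poses are not given: they have to be found in the camera images.
- ladle: Steel ice ladle, 205 mm long: round flat-bottomed cup, 60 mm wide at the base, 96 mm at the rim, 45 mm high, wall 3 mm, floor 4 mm, with a straight round handle. Origin: centre of the cup's underside; z up through the mouth; the handle runs out along -x. 100 g, stands by itself, full or empty. Starts on the coaster, the ice ball in it; the ball rolls out when it is tipped more than about 70 degrees.
- ladle_grip (a point): Point on the handle's centre line to hold, firmly as the full cup is nose-heavy: 88 mm behind the cup's axis, 53 mm above its underside; axes as the ladle. The handle, 14 mm round, rises at 15 degrees from just below the rim (44 mm behind the axis, 41 mm up) to 157 mm behind it; its line carried forward meets the cup's axis 29 mm up. Being round, it can be gripped with the gripper leaned sideways about it.
- ball: Ice ball, a cloudy-clear sphere 60 mm across, about 104 g, rolling loose in the ladle's cup (its top stands 19 mm above the rim). Origin: its centre; its axes mean nothing.
- bin_unit: Dark wood ice bin unit, 280 mm wide, 200 mm deep, 195 mm high, fixed at the right side of the trolley. Origin: on the trolley top under the middle of its front face; -x points straight out of the front, z up. The bin's wooden front, 15 mm thick, stands on the front face (to x = -0.015) and reaches up to 192 mm.
- gallery: Low gallery shelf over the bin unit, fixed to it on four brass posts; origin and axes as bin_unit. Board 340 mm wide, 16 mm thick, underside 310 mm above the trolley top; it overhangs the unit: front edge 75 mm in front of the unit's face (x = -0.075), back edge at x = 0.2. Thin brass rail, decanter and tumbler stand on it.
- bin (a joint): Tilt of the ice bin about a level hinge along its lower front edge (x = 0, z = 0.016 in the frame of bin_unit): 0 shut, 0.75 rad wide open at the stop, the top of its front leaning out towards the unit's -x. A friction stay holds it wherever it is left; about 2 to 8 N at the knob move it.
- bin_knob (a point): Centre of the brass ball knob on the bin's front, moving with the bin: a ball 30 mm in diameter on a 12 mm stem, 19 mm clear of the wood behind it. Shut: on the middle line, 49 mm out from the unit's face, 146 mm above the trolley top (130 mm above the hinge line), so it sits under the gallery shelf's overhang and is best taken with the gripper pitched in from the front. Its x axis points square into the bin.
- bin_floor (a point): Centre of the steel bin's inner floor, moving with the bin; x to the back, y across, z up when shut. Inside 108 mm front to back, 228 mm wide; back wall 110 mm high, front 176 mm. Wide open, the mouth reaches from the front's top edge (120 mm out from the unit's face, 145 mm above the trolley top) back to the edge of the unit's top board (195 mm up): most of it lies under the gallery shelf.
- coaster: White ceramic coaster, 120 mm in diameter, 8 mm thick, fixed. Origin: centre of its underside.
- tin: Steel shaker tin standing, 150 mm high, 90 mm rim; a bystander. Origin: centre of its underside.
- boston: Glass Boston cup standing, 140 mm high, 86 mm rim; a bystander. Origin: centre of its underside.
- mould_base: Lower half of a grey silicone ice ball mould, a cup 84 mm wide and 38 mm high; a bystander. Origin: centre of its underside.
- mould_top: Upper half of the mould, a dome 84 mm wide and 44 mm high with a filling spout; a bystander. Origin: centre of its underside.
- jigger: Steel double-cone jigger standing, 85 mm high, 46 mm wide; a bystander. Origin: centre of its underside.
- decanter: Amber glass decanter with stopper, 94 mm wide, 145 mm high, on the gallery shelf; a bystander. Origin: centre of its underside.
- tumbler: Glass tumbler, 78 mm wide, 85 mm high, on the gallery shelf; a bystander. Origin: centre of its underside.
Mind the look-alikes: they are no part of the job. Leave any pink look-alike of the ball alone.

How it is judged:
On the way, in this order (a step that is already met when the one before it is completed fails the run):
1. the bin is tilted open (more than 0.5 rad) (value of joint bin above 0.5 rad), for 0.2 s.
2. the ice ball lies in the bin, the bin still open (x of ball in the frame of bin_floor between -0.056 and 0.056 m and y of ball in the frame of bin_floor between -0.115 and 0.115 m and z of ball in the frame of bin_floor between 0.01 and 0.1 m and value of joint bin above 0.3 rad), for 0.2 s.
At the end, for the whole second after the job is handed in: The ice ball lies at rest in the bin (within its inner walls, centre less than 100 mm above its floor), the bin is shut to within 0.04 rad (about 6 mm at its top edge), and the empty ladle stands at rest on the coaster, upright within 0.12 rad, its cup's centre within 32 mm of the coaster's centre (x of ball in the frame of bin_floor between -0.056 and 0.056 m and y of ball in the frame of bin_floor between -0.115 and 0.115 m and z of ball in the frame of bin_floor between 0.01 and 0.1 m and value of joint bin below 0.04 rad and linear speed of ball below 0.03 m/s and horizontal distance between ladle and coaster below 0.032 m and z of ladle in the frame of coaster between 0.004 and 0.014 m and angle between ladle's own z axis and vertical below 0.12 rad and linear speed of ladle below 0.02 m/s); the robot touches nothing.
It fails at once if the gripper or arm touches the ice ball (contact force between any of the fingers, the arm and ball above 0.5 N).
It fails at once if the ladle, gripper or arm knocks the gallery shelf (more than 5 N) (contact force between any of ladle, the fingers, the arm and gallery above 5 N).
It fails at once if a bystander (tin, Boston cup, either mould half, jigger, decanter or tumbler) is shifted by more than 30 mm (distance of any of tin, boston, mould_base, mould_top, jigger, decanter, tumbler from where it was at the start of the episode above 0.03 m).
It also fails if it takes over 72 s, if anything falls off the work surface, if the arm or the gripper's body presses on something with over 40 N, if the wrist force passes 120 N, or if a joint passes its speed limit or range.

## Robot

A 6-joint arm with a two-finger parallel gripper is mounted at the origin on the work surface. World frame = base frame: x ahead of the robot, y to its left, z up, the work surface at z = 0. Lengths are in m, angles in rad, forces in N, time in s.
With the tool pointing down it reaches from about 0.35 to 0.875 m from the base axis. Payload 15.5 kg.
Tool frame: the origin (TCP) lies between the finger pads; the fingertips stand 25 mm ahead of it and the grasp point (between the pads) lies 6 mm ahead of it (finger_overhang is the distance from the TCP to the fingertips, in m); y points along the fingers, z is the direction in which the jaws open and shut, and the axes are right-handed (so a half turn about y gives the same grasp; the last joint's range is limited). The gripper opens to 85 mm and grips with 20 to 120 N. Pads are 22 mm wide; open, the fingers measure 114 mm over their backs; the gripper's body (76 mm by 85 mm) begins 54 mm behind the grasp point. The pads swing forward as they close: fully open they stand 13 mm farther back than shut.
Start: joints at [1.083, 0.494, 1.345, -0, 1.302, -0.096], TCP at [0.239, 0.578, 0.256] pointing down, gripper open.
Joint ranges: [-2.91, 2.91], [-0.82, 2.16], [0.22, 2.67], [-1.22, 4.37], [0.12, 2.79], [-3.08, 3.08]. Speed limits (rad/s): [1.89, 1.89, 2.57, 3.01, 3.01, 3.01].

## Interface

Orientations are given as a unit quaternion [x, y, z, w].
In Python, from bench import state, read_camera, finish_job, finger_overhang gives the robot as it stands.
- The arm moves only by the tool carry_out, never from a script. Its argument "commands" is a list of rows, each a list of 2 entries, a list of its own where there are three numbers: the shift along the tool's x, y, z in cm, then the turn, a rotation vector about the tool's x, y, z in degrees. A call has 1 to 20 rows; each row is the pose to reach, as a shift and turn from the pose commanded when the call began, along the tool's axes at that moment; what a row does not reach only later rows make up. A row lasts 1/10 s, in which the tool goes at most 50 mm and 8.59 degrees, less where a joint would pass 70% of its speed; a pose out of reach is approached as far as the arm can. A call with a gripper value outside its range is refused whole. "fingers" is the opening, from 0 (shut) to 1 (fully open), set as the call begins (left out, the last holds). The fingers move at their own pace and stop on an object; the grip force is fixed at half the most. Time passes only in rows, so rows that repeat a pose let the fingers close. It gives the time, the measured TCP pose, the force and the opening at its end, in the units of the state.
- state(): the state, without advancing time (a new reading comes with each control period).
- read_camera(name): name is "scene" or "top" or "wrist"; returns a dict with "image" (480x640x3 uint8, blue, green, red), "z_map" (480x640 float32, m along the optical axis (not along the pixel's ray), 0 where there is no reading), "fx", "fy", "cx", "cy" (pixels), "T" (4x4, takes a point from camera to world coordinates). Camera axes: x right, y down, z forward; pixel columns grow to the right and rows downward; lengths in m; the calibration is good to about 2 mm. A picture is of the moment at which its call begins.
- finish_job(): hands the job in, once; it reports no verdict.
The state is a dict: "time": time; "joints": joint angles; "joint_vel": joint speeds; "joint_efforts": joint torques, N m; "tool_pos": TCP position; "tcp_rot": TCP orientation; "force": force on the tool from outside, world axes, zero at the start; "moment": the same for the moment, N m; "opening": finger opening in m.
Only numpy, scipy, OpenCV 4.12 (cv2) and the standard library are available. Lean on these libraries where they do the work, as an engineer would, in place of code of your own. Each camera call takes 0.05 s, during which the arm holds its last target.

## Working session

There is one attempt and no reset: what is moved stays moved. The work goes in short steps, Python scripts to look and compute and a tool call to move; the robot and the scene stay as the last step left them, time stands still between calls to the robot, and variables do not carry over. Pictures are saved under pics/ and viewed, and the job is handed in when it is done.

Besides the shell and the picture viewer there is one more tool, called after "Emit:" as a command line: name --argument value ..., lists and objects as JSON in quotes. carry_out: Moves the arm, as the interface text tells. Its arguments: {"type":"object","properties":{"commands":{"type":"array"},"fingers":{"type":"number"}},"required":["commands"]}

```bash
ls; mkdir -p pics
python3 - <<'E'
from bench import *
import cv2
s=state(); print(s)
print(finger_overhang)
for n in ["scene","top","wrist"]:
    c=read_camera(n); cv2.imwrite(f"pics/{n}0.png",c["image"]); print(n,c["fx"],c["fy"],c["cx"],c["cy"],c["T"].round(3).tolist(),(c["z_map"]>0).mean())
E
```

```text
pics
{'time': 0.0, 'joints': array([ 1.08348379e+00,  4.94184874e-01,  1.34611926e+00,  3.38389258e-06,
        1.30247903e+00, -9.54817390e-02]), 'joint_vel': array([-0.0001849 ,  0.00063131, -0.00191354,  0.00086176,  0.00057794,
        0.00153107]), 'joint_efforts': array([ 1.59179544e-03, -8.82167029e+01, -3.83852112e+01,  1.37886345e-04,
        1.02262685e-02,  1.09422444e-06]), 'tool_pos': array([0.23851227, 0.57735703, 0.2557032 ]), 'tcp_rot': array([ 0.69398239, -0.1377709 ,  0.13752685, -0.69317673]), 'force': array([0.11758303, 0.90275313, 0.76806495]), 'moment': array([0.02708394, 0.02066808, 0.01684698]), 'opening': 0.08518427134545671}
0.025
scene 573.6461782909214 573.6461782909214 323.673277745521 239.51822431869374 [[0.421, 0.636, -0.647, 1.402], [0.907, -0.3, 0.295, -0.421], [-0.007, -0.711, -0.703, 1.05], [0.0, 0.0, 0.0, 1.0]] 0.990498046875
top 596.4981201980727 596.4981201980727 319.29773245912526 244.56837859347394 [[0.02, -0.992, 0.128, 0.432], [-1.0, -0.019, 0.008, -0.034], [-0.005, -0.128, -0.992, 1.669], [0.0, 0.0, 0.0, 1.0]] 0.9959375
wrist 347.38006098005957 347.38006098005957 318.23266607441855 237.63880160696382 [[0.381, 0.892, 0.244, 0.176], [0.925, -0.367, -0.102, 0.603], [-0.001, 0.264, -0.964, 0.373], [0.0, 0.0, 0.0, 1.0]] 0.995859375
```

View pics/scene0.png

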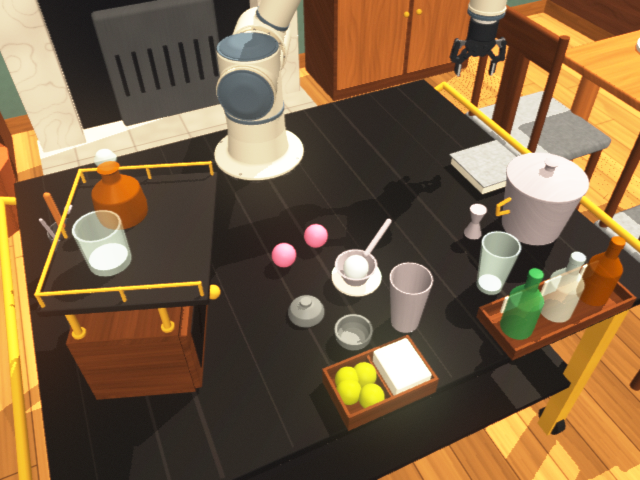

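View pics/top0.png

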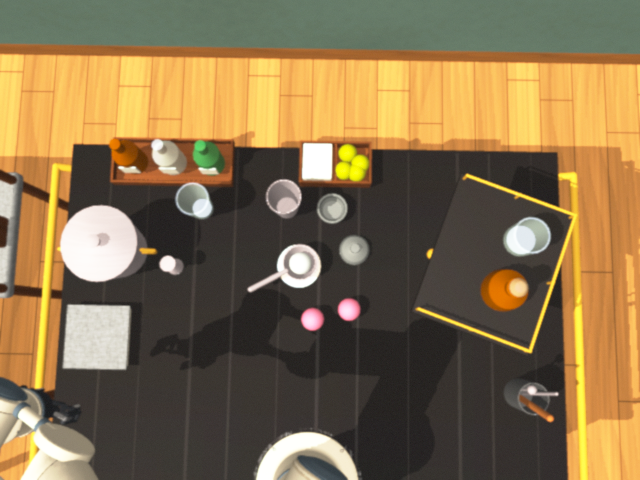

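View pics/wrist0.png

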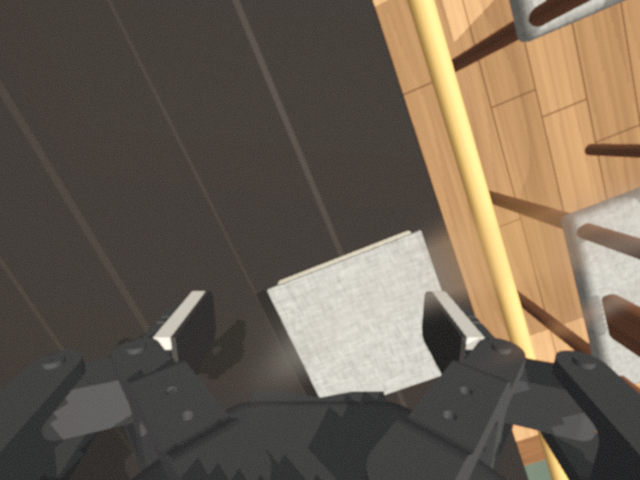

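```bash
cat > h.py <<'E'
from bench import *
import numpy as np, cv2
from scipy.spatial.transform import Rotation as R
def pts(c):
    v,u=np.mgrid[0:480,0:640]; z=c["z_map"]
    P=np.stack([(u-c["cx"])/c["fx"]*z,(v-c["cy"])/c["fy"]*z,z],-1)
    return P@c["T"][:3,:3].T+c["T"][:3,3]
def ray(c,u,v):
    d=np.array([(u-c["cx"])/c["fx"],(v-c["cy"])/c["fy"],1]); return c["T"][:3,3],c["T"][:3,:3]@d
def onplane(c,u,v,z):
    o,d=ray(c,u,v); return o+d*(z-o[2])/d[2]
def tri(c1,p1,c2,p2):
    o1,d1=ray(c1,*p1);o2,d2=ray(c2,*p2)
    A=np.stack([d1,-d2],1);t=np.linalg.lstsq(A,o2-o1,rcond=None)[0]
    a=o1+d1*t[0];b=o2+d2*t[1]; return (a+b)/2,np.linalg.norm(a-b)
E
python3 - <<'E'
from h import *
import pickle
C={n:read_camera(n) for n in ["scene","top"]}
pickle.dump(C,open("c0.pkl","wb"))
for n,box in [("top",(230,150,480,350)),("scene",(200,180,460,380))]:
    x0,y0,x1,y1=box
    im=C[n]["image"][y0:y1,x0:x1]; cv2.imwrite(f"pics/{n}_crop.png",cv2.resize(im,None,fx=3,fy=2.9,interpolation=cv2.INTER_CUBIC)[:600,:800])
t=C["top"];P=pts(t)
for u,v in [(150,300),(299,263),(299,245),(299,281),(265,283),(252,290),(430,254),(440,300),(466,177),(417,309),(574,214),(530,350),(470,240),(285,200),(332,208),(353,250)]:
    print((u,v),P[v,u].round(3))
E
```

```text
(150, 300) [ 0.482  0.448 -0.001]
(299, 263) [0.587 0.032 0.072]
(299, 245) [0.638 0.034 0.054]
(299, 281) [0.543 0.033 0.008]
(265, 283) [0.531 0.121 0.081]
(252, 290) [0.512 0.155 0.079]
(430, 254) [ 0.608 -0.305  0.158]
(440, 300) [ 0.485 -0.296  0.329]
(466, 177) [ 0.762 -0.352  0.35 ]
(417, 309) [ 0.464 -0.242  0.347]
(574, 214) [ 0.68  -0.588  0.36 ]
(530, 350) [ 0.38  -0.486  0.353]
(470, 240) [ 0.622 -0.365  0.327]
(285, 200) [0.772 0.079 0.006]
(332, 208) [ 0.751 -0.055  0.007]
(353, 250) [ 0.628 -0.114  0.044]
```

View pics/top_crop.png

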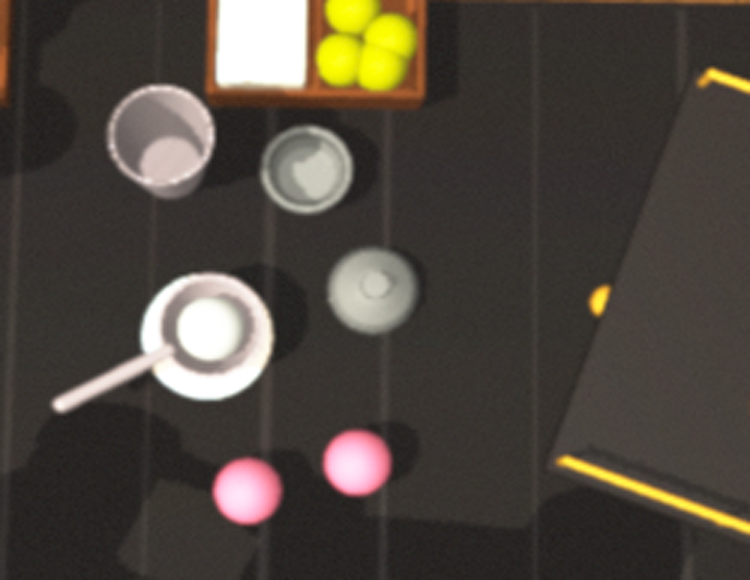

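View pics/scene_crop.png

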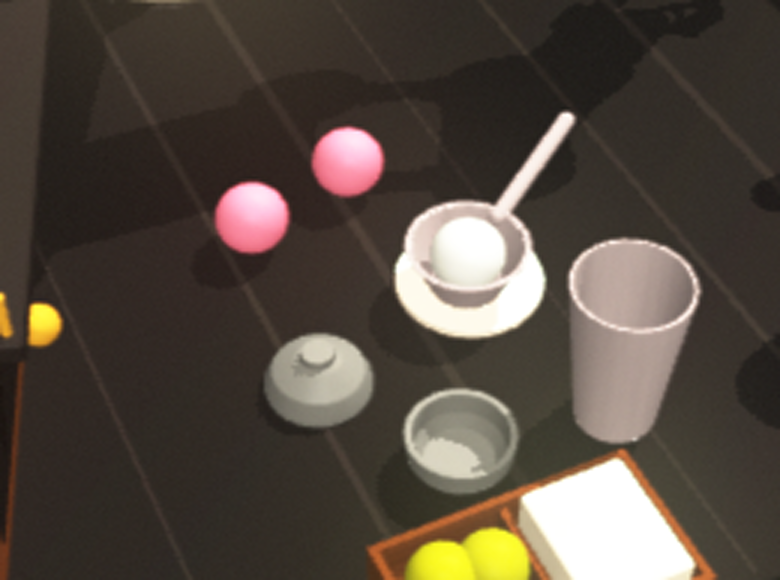

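Run:
```python
from h import *
import pickle
C=pickle.load(open("c0.pkl","rb"))
t,s=C["top"],C["scene"]
P=pts(t);Q=pts(s)
# coaster: points z 0.004-0.012 near (0.59,0.03)
for nm,X in (("top",P),("scene",Q)):
    m=(np.hypot(X[...,0]-.59,X[...,1]-.03)<.1)&(X[...,2]>.004)&(X[...,2]<.013)
    c,r=cv2.minEnclosingCircle(X[m][:,:2].astype(np.float32)); print(nm,"coaster",c,r,np.median(X[m][:,2]))
    # ball: near, white sphere fit
    m=(np.hypot(X[...,0]-.59,X[...,1]-.03)<.028)&(X[...,2]>.055)&(X[...,2]<.09)
    A=X[m];M=np.c_[2*A,np.ones(len(A))];k=np.linalg.lstsq(M,(A**2).sum(1),rcond=None)[0]
    print("ball",k[:3],np.sqrt(k[3]+k[:3]@k[:3]),len(A))
    # handle points
    m=(np.hypot(X[...,0]-.59,X[...,1]-.03)<.19)&(np.hypot(X[...,0]-.59,X[...,1]-.03)>.055)&(X[...,2]>.04)&(X[...,2]<.1)&(X[...,1]>.06)&(X[...,0]<.62)&(X[...,0]>.45)
    A=X[m]; c0=A.mean(0); U,S,V=np.linalg.svd(A-c0); d=V[0]*np.sign(V[0][1]); print("handle",c0,d,len(A),A[:,1].max(),A[:,2].min(),A[:,2].max(), "yaw",np.degrees(np.arctan2(-d[1],-d[0])),"elev",np.degrees(np.arcsin(d[2])), "perp dist of ball:",)
    # cup rim z
    m=(np.hypot(X[...,0]-.59,X[...,1]-.03)<.06)&(X[...,2]>.045)&(X[...,2]<.06)
    c,r=cv2.minEnclosingCircle(X[m][:,:2].astype(np.float32)); print("rim",c,r,np.percentile(X[m][:,2],[5,50,95]))
    # board
    m=(abs(X[...,2]-.326)<.006)&(X[...,1]<-.2)&(X[...,0]>.3)&(X[...,0]<.8)
    A=X[m]; print("board z",np.median(A[:,2]),cv2.minAreaRect(A[:,:2].astype(np.float32)),cv2.boxPoints(cv2.minAreaRect(A[:,:2].astype(np.float32))).round(3).tolist())
# knob
for nm,c,X,b in (("top",t,P,(420,240,436,268)),("scene",s,Q,(203,280,225,304))):
    h=cv2.cvtColor(c["image"],cv2.COLOR_BGR2HSV); mk=cv2.inRange(h,(15,120,120),(35,255,255))
    z=np.zeros_like(mk); x0,y0,x1,y1=b; z[y0:y1,x0:x1]=mk[y0:y1,x0:x1]
    A=X[(z>0)]; A=A[(A[:,2]<.2)&(A[:,2]>.1)]
    M=np.c_[2*A,np.ones(len(A))];k=np.linalg.lstsq(M,(A**2).sum(1),rcond=None)[0]
    print(nm,"knob sphere",k[:3],np.sqrt(k[3]+k[:3]@k[:3]),len(A),A.mean(0))
    ys,xs=np.nonzero(z); print("px",xs.min(),xs.max(),ys.min(),ys.max())
```

```text
top coaster (0.5900335907936096, 0.030080731958150864) 0.0999688133597374 0.006501169019260233
ball [0.59017705 0.02994744 0.0506844 ] 0.02449452316654257 292
handle [0.5367925  0.12095251 0.07162778] [-0.48874171  0.8311952   0.26503979] 195 0.16595319902267378 0.04907862554832465 0.09122773340079737 yaw -59.54452653397683 elev 15.369317091260964 perp dist of ball:
rim (0.5885754227638245, 0.035119399428367615) 0.054790105670690536 [0.04663969 0.05306721 0.05918313]
board z 0.32651390189217544 ((0.5718882083892822, -0.4172061085700989), (0.27482280135154724, 0.3402416408061981), 70.3282470703125) [[0.36500000953674316, -0.48899999260902405], [0.6859999895095825, -0.6039999723434448], [0.777999997138977, -0.3449999988079071], [0.4580000042915344, -0.23100000619888306]]
scene coaster (0.6126079559326172, 0.023222895339131355) 0.07427354902029037 0.006426082413489187
ball [0.59286762 0.03012837 0.0467055 ] 0.024734602226373595 265
handle [0.54151466 0.12076171 0.06805562] [-0.48996695  0.83251663  0.25855067] 210 0.16598370264559537 0.049876246930335766 0.08485032570138762 yaw -59.52160826288961 elev 14.984081222009573 perp dist of ball:
rim (0.5896153450012207, 0.033210959285497665) 0.057058610022068024 [0.04592694 0.05209244 0.05903351]
board z 0.32418454518370443 ((0.57313072681427, -0.4173685908317566), (0.2757521867752075, 0.3442782461643219), 70.2472152709961) [[0.36500000953674316, -0.48899999260902405], [0.6890000104904175, -0.6050000190734863], [0.7820000052452087, -0.34599998593330383], [0.4580000042915344, -0.2290000021457672]]
top knob sphere [ 0.61091301 -0.30777922  0.15141027] 0.009994673308128052 34 [ 0.61126734 -0.3036081   0.15349231]
px 426 433 248 258
scene knob sphere [ 0.61304046 -0.31160138  0.14714809] 0.012435269272509092 124 [ 0.61801324 -0.31027492  0.1517137 ]
px 203 220 284 299
```

```bash
cat >> h.py <<'E'
GP=0.006
o=np.array([.337,.9415,0]);o/=np.linalg.norm(o);yu=np.array([o[1],-o[0],0]);up=np.array([0,0,1.])
org=np.array([.594,-.3586,0])
def U(u,y,z): return org+u*o+y*yu+z*up   # u = out of the front
def frame(d,zax):
    d=d/np.linalg.norm(d); z=zax-d*(zax@d); z/=np.linalg.norm(z)
    return np.stack([np.cross(d,z),d,z],1)
def cmd(p,Rt,base=None):
    s=state(); R0=R.from_quat(s["tcp_rot"]).as_matrix(); p0=s["tool_pos"]
    if base is not None: p0,R0=base
    tcp=p-GP*Rt[:,1]
    sh=R0.T@(tcp-p0)*100; rv=R.from_matrix(R0.T@Rt).as_rotvec(degrees=True)
    print("shift",sh.round(2).tolist(),"turn",rv.round(1).tolist(),"rows",max(np.linalg.norm(sh)/5,np.linalg.norm(rv)/8.59).round(1))
    return tcp,Rt
def knobR(th,sgn=1): # th pitch rad
    return frame(-o*np.cos(th)-up*np.sin(th),sgn*yu)
def log():
    s=state()
    import json
    open("log.jsonl","a").write(json.dumps(dict(q=s["joints"].tolist(),p=s["tool_pos"].tolist(),r=s["tcp_rot"].tolist()))+"\n")
    return s
E
python3 - <<'E'
from h import *
s=log();print(R.from_quat(s["tcp_rot"]).as_matrix().round(3))
th=np.radians(40)
for sg in (1,-1):
    Rk=knobR(th,sg); k=U(.049,0,.146); print(k)
    cmd(k-0.12*Rk[:,1]+0.08*up,Rk)
E
```

```text
[[ 0.924 -0.     0.382]
 [-0.382 -0.     0.924]
 [-0.    -1.    -0.001]]
[ 0.61051307 -0.3124663   0.146     ]
shift [67.89, -5.07, -58.42] turn [-37.8, 81.2, -39.7] rows 17.9
[ 0.61051307 -0.3124663   0.146     ]
shift [67.89, -5.07, -58.42] turn [-40.2, -86.3, 38.3] rows 17.9
```

Run:
```python
from h import *
s=state();R0=R.from_quat(s["tcp_rot"]).as_matrix()
cmd(np.array([.5,.1,.35]),R0)
```

```text
shift [42.39, -9.98, -34.16] turn [0.0, 0.0, 0.0] rows 11.1
```

Emit:
carry_out --commands '[[[12,-4,-10],[10,10,0]],[[12,-4,-10],[10,10,0]],[[12,-4,-10],[10,10,0]],[[12,-4,-10],[10,10,0]],[[12,-4,-10],[10,10,0]]]'

```text
time: 0.75
tool_pos: [0.3124, 0.4383, 0.2971]
tcp_rot: [-0.615, 0.186, -0.21, 0.737]
force: [-0.1, -0.1, 0.7]
opening: 0.0857
```

Run:
```python
from h import *
s=log();print(s["joints"].round(3),s["tool_pos"].round(3))
```

```text
[ 0.813  0.257  1.628  0.053  1.088 -0.209] [0.312 0.438 0.297]
```

Emit:
carry_out --commands '[[[30,-6,-32],[-15,20,-10]],[[30,-6,-32],[-15,20,-10]],[[30,-6,-32],[-15,20,-10]],[[30,-6,-32],[-15,20,-10]],[[30,-6,-32],[-15,20,-10]],[[30,-6,-32],[-15,20,-10]],[[30,-6,-32],[-15,20,-10]],[[30,-6,-32],[-15,20,-10]],[[30,-6,-32],[-15,20,-10]]]'

```text
time: 1.65
tool_pos: [0.3909, 0.0025, 0.2954]
tcp_rot: [0.675, -0.281, 0.349, -0.587]
force: [0.7, 1.0, -0.4]
opening: 0.0854
```

Run:
```python
from h import *
s=log();print(s["joints"].round(3),s["tool_pos"].round(3),s["time"])
```

```text
[-0.024  0.107  1.832 -0.167  1.173 -0.606] [0.391 0.002 0.295] 1.65
```

```bash
cat > kin.py <<'E'
import numpy as np, json
from scipy.spatial.transform import Rotation as R
from scipy.optimize import least_squares
Ry=lambda a:R.from_euler('y',a).as_matrix(); Rz=lambda a:R.from_euler('z',a).as_matrix()
def rot(q,s4,s6): return Rz(q[0])@Ry(q[1]+q[2])@Rz(s4*q[3])@Ry(q[4])@Rz(s6*q[5])
def pos(q,k,s4):
    a1,d1,L2,a3,L4,L6=k[:6]
    v=np.array([a1,0,d1])+Ry(q[1])@[0,0,L2]+Ry(q[1]+q[2])@[a3,0,L4]+Ry(q[1]+q[2])@Rz(s4*q[3])@Ry(q[4])@[0,0,L6]
    return Rz(q[0])@v
def load(): 
    D=[json.loads(l) for l in open("log.jsonl")]
    return D
def fit():
    D=load()
    best=None
    for s4 in(1,-1):
        for s6 in (1,-1):
            Ms=[rot(d["q"],s4,s6).T@R.from_quat(d["r"]).as_matrix() for d in D]
            e=max(np.abs(M-Ms[0]).max() for M in Ms)
            if best is None or e<best[0]: best=(e,s4,s6,Ms[0])
    e,s4,s6,R0=best
    k0=np.array([.0,.35,.4,.0,.4,.3])
    f=lambda k:np.r_[np.concatenate([pos(d["q"],k,s4)-d["p"] for d in D]),1e-3*(k-k0)]
    r=least_squares(f,k0)
    return e,s4,s6,R0,r.x,np.abs(f(r.x)[:-6]).max()
LO=np.array([-2.91,-.82,.22,-1.22,.12,-3.08]);HI=np.array([2.91,2.16,2.67,4.37,2.79,3.08])
def ik(p,Rt,K,n=30):
    e,s4,s6,R0,k,_=K
    best=None;rng=np.random.default_rng(0);sols=[]
    for i in range(n):
        q0=rng.uniform(LO,HI); q0[0]=np.arctan2(p[1],p[0])
        g=lambda q:np.r_[(pos(q,k,s4)-p)*5,(rot(q,s4,s6)@R0-Rt).ravel()]
        r=least_squares(g,q0,bounds=(LO,HI))
        if r.cost<1e-5 and not any(np.abs(r.x-x).max()<.02 for x in sols): sols.append(r.x)
    return sols
E
python3 - <<'E'
from kin import *
K=fit(); print([x if np.isscalar(x) else x.round(3).tolist() for x in K])
from h import *
k=U(.049,0,.146)
for th in (30,45):
  for sg in (1,-1):
    Rk=knobR(np.radians(th),sg)
    for nm,kp in (("shut",k),("pre",k-.1*Rk[:,1]),("open",U(.1245,0,.078))):
        print(th,sg,nm,[x.round(2).tolist() for x in ik(kp-GP*Rk[:,1],Rk,K,12)])
E
```

```text
[np.float64(6.53706980104938e-16), 1, 1, [[-0.0, 0.0, -1.0], [-1.0, 0.0, 0.0], [0.0, 1.0, 0.0]], [0.53, 1.644, 0.245, 1.432, 0.374, 0.118], np.float64(0.05470566099619106)]
30 1 shut [[-0.32, 1.4, 0.49, -1.06, 1.44, 0.29]]
30 1 pre [[-0.19, 1.18, 0.69, -1.03, 1.55, 0.34]]
30 1 open []
30 -1 shut [[-0.32, 1.4, 0.49, -1.06, 1.44, -2.85]]
30 -1 pre []
30 -1 open []
45 1 shut [[-0.34, 1.29, 0.59, -0.81, 1.35, 0.22]]
45 1 pre [[-0.24, 0.96, 0.9, -0.79, 1.44, 0.28]]
45 1 open [[-0.23, 1.57, 0.31, -0.79, 1.42, 0.3]]
45 -1 shut [[-0.34, 1.29, 0.59, -0.81, 1.35, -2.92]]
45 -1 pre [[-0.24, 0.96, 0.9, -0.79, 1.44, -2.87]]
45 -1 open [[-0.23, 1.57, 0.31, -0.79, 1.42, -2.84]]
```

Run:
```python
s=open("kin.py").read()
s=s.replace("a1,d1,L2,a3,L4,L6=k[:6]","a1,d1,L2,a3,L4,L6,b=k[:7]").replace("np.array([a1,0,d1])","np.array([a1,b,d1])").replace("k0=np.array([.0,.35,.4,.0,.4,.3])","k0=np.array([.0,.3,.4,.0,.4,.25,.06])").replace("1e-3*(k-k0)","1e-3*(k-k0)").replace("[:-6]","[:-7]")
open("kin.py","w").write(s)
from kin import *
print(len(load()))
K=fit(); print([x if np.isscalar(x) else x.round(3).tolist() for x in K])
```

```text
3
[np.float64(6.53706980104938e-16), 1, 1, [[-0.0, 0.0, -1.0], [-1.0, 0.0, 0.0], [0.0, 1.0, 0.0]], [-0.0, 0.256, 0.597, 0.118, 0.384, 0.31, 0.06], np.float64(9.15009340907158e-07)]
```

```bash
cat > plan.py <<'E'
from h import *
from kin import *
K=fit()
LX=np.array([np.cos(np.radians(-59.8)),np.sin(np.radians(-59.8)),0]) # ladle x
CUP=np.array([.591,.031,.008])
def ladleR(yaw,roll): # ladle rotation: yaw then roll about own x (tip to -y if +)
    return R.from_euler('z',yaw,degrees=True).as_matrix()@R.from_euler('x',roll,degrees=True).as_matrix()
def gripIn(lam,sgn=1,pitch=0): # tool in ladle frame; body leans to +y by lam deg; fingers along the lean plane
    l=np.radians(lam)
    h=np.array([-np.cos(np.radians(15)),0,np.sin(np.radians(15))])
    b=np.array([0,np.sin(l),np.cos(l)]); b-=h*(b@h); b/=np.linalg.norm(b)
    d=-b; x=sgn*h
    return np.stack([x,d,np.cross(x,d)],1)
G=np.array([-.088,0,.053])
def toolpose(cup,yaw,roll,lam,sgn=1):
    L=ladleR(yaw,roll); return cup+L@G, L@gripIn(lam,sgn)
def show(nm,p,Rt,n=12):
    for x in ik(p-GP*Rt[:,1],Rt,K,n): print(nm,x.round(2).tolist(), "elbow",(np.r_[0,0,0]+Rz(x[0])@(np.array([0,.06,.256])+Ry(x[1])@[0,0,.597])).round(2),"wrist",(p-GP*Rt[:,1]-.31*Rt[:,1]).round(2))
E
python3 - <<'E'
from plan import *
k=U(.049,0,.146)
for th in (30,40):
  for sg in (1,):
    Rk=knobR(np.radians(th),sg)
    for nm,kp in (("shut",k),("pre",k-.1*Rk[:,1]),("open",U(.1245,0,.078))): show(f"{th} {sg} {nm}",kp,Rk)
for lam in (-45,45):
  for sgn in (1,-1):
    p,Rt=toolpose(CUP,-59.8,0,lam,sgn); show(f"lad {lam} {sgn}",p,Rt)
    p,Rt=toolpose(U(.072,.02*np.sign(lam),.19),-109.7,0,lam,sgn); show(f" over",p,Rt)
    c=U(.072,.02*np.sign(lam),.19); ro=np.sign(lam)*85; c2=c+.029*up-ladleR(-109.7,ro)@[0,0,.029]
    p,Rt=toolpose(c2,-109.7,ro,lam,sgn); show(f" tip",p,Rt)
E
```

```text
30 1 shut [-0.16, 0.9, 1.32, -1.05, 1.39, 0.65] elbow [ 0.47 -0.02  0.63] wrist [ 0.7  -0.05  0.3 ]
30 1 pre [-0.04, 0.86, 1.22, -0.98, 1.55, 0.59] elbow [0.46 0.04 0.64] wrist [0.73 0.03 0.35]
30 1 open [-0.06, 1.01, 1.25, -0.99, 1.44, 0.73] elbow [0.51 0.03 0.57] wrist [0.73 0.02 0.24]
40 1 shut [-0.21, 0.83, 1.33, -0.91, 1.3, 0.54] elbow [ 0.44 -0.03  0.66] wrist [ 0.69 -0.08  0.35]
40 1 pre [-0.1, 0.77, 1.23, -0.84, 1.47, 0.49] elbow [0.42 0.02 0.68] wrist [ 0.72 -0.01  0.41]
40 1 open [-0.1, 0.94, 1.29, -0.87, 1.32, 0.65] elbow [0.49 0.01 0.61] wrist [ 0.72 -0.01  0.28]
lad -45 1 [-0.3, 0.8, 2.17, 1.91, 0.76, 0.58] elbow [ 0.43 -0.07  0.67] wrist [ 0.38 -0.06  0.27]
 over [-0.56, 0.4, 1.93, 1.49, 0.34, 1.69] elbow [ 0.23 -0.07  0.81] wrist [ 0.4  -0.18  0.46]
 tip [-0.45, 0.97, 0.62, 0.14, 2.22, -2.95] elbow [ 0.47 -0.16  0.59] wrist [ 0.81 -0.33  0.47]
lad -45 -1 [-0.3, 0.8, 2.17, 1.91, 0.76, -2.56] elbow [ 0.43 -0.07  0.67] wrist [ 0.38 -0.06  0.27]
 over [-0.56, 0.4, 1.93, 1.49, 0.34, -1.45] elbow [ 0.23 -0.07  0.81] wrist [ 0.4  -0.18  0.46]
 tip [-0.45, 0.97, 0.62, 0.14, 2.22, 0.19] elbow [ 0.47 -0.16  0.59] wrist [ 0.81 -0.33  0.47]
lad 45 1 [0.14, 1.03, 1.05, -0.11, 1.89, 2.66] elbow [0.5  0.13 0.56] wrist [0.77 0.17 0.27]
 over [-0.44, 1.1, 0.36, 0.18, 2.51, 3.03] elbow [ 0.51 -0.17  0.53] wrist [ 0.86 -0.34  0.46]
 tip [-0.54, 0.44, 1.8, 0.84, 0.4, 1.99] elbow [ 0.25 -0.08  0.8 ] wrist [ 0.44 -0.2   0.47]
lad 45 -1 [0.14, 1.03, 1.05, -0.11, 1.89, -0.48] elbow [0.5  0.13 0.56] wrist [0.77 0.17 0.27]
 over [-0.44, 1.1, 0.36, 0.18, 2.51, -0.11] elbow [ 0.51 -0.17  0.53] wrist [ 0.86 -0.34  0.46]
 tip [-0.54, 0.44, 1.8, 0.84, 0.4, -1.15] elbow [ 0.25 -0.08  0.8 ] wrist [ 0.44 -0.2   0.47]
```

Run:
```python
from plan import *
k=U(.049,0,.146);Rk=knobR(np.radians(40),1)
a=k-.12*Rk[:,1]
show("pre",a,Rk); b=cmd(a,Rk)
cmd(k,Rk,b)
```

```text
pre [-0.08, 0.77, 1.21, -0.83, 1.5, 0.48] elbow [0.42 0.03 0.69] wrist [0.72 0.   0.43]
shift [31.78, 10.99, 7.31] turn [-24.7, 51.9, -36.4] rows 7.9
shift [0.0, 12.0, 0.0] turn [0.0, 0.0, 0.0] rows 2.4
```

Emit:
carry_out --commands '[[[31.8,11,7.3],[-24.7,51.9,-36.4]],[[31.8,11,7.3],[-24.7,51.9,-36.4]],[[31.8,11,7.3],[-24.7,51.9,-36.4]],[[31.8,11,7.3],[-24.7,51.9,-36.4]],[[31.8,11,7.3],[-24.7,51.9,-36.4]],[[31.8,11,7.3],[-24.7,51.9,-36.4]],[[31.8,11,7.3],[-24.7,51.9,-36.4]],[[31.8,11,7.3],[-24.7,51.9,-36.4]],[[31.8,11,7.3],[-24.7,51.9,-36.4]],[[31.8,11,7.3],[-24.7,51.9,-36.4]],[[31.8,11,7.3],[-24.7,51.9,-36.4]],[[31.8,11,7.3],[-24.7,51.9,-36.4]]]' --fingers 0.7

```text
time: 2.85
tool_pos: [0.6421, -0.2203, 0.2281]
tcp_rot: [0.613, -0.352, 0.696, -0.126]
force: [-0.5, 0.1, -0.3]
opening: 0.0598
```

Run:
```python
from plan import *
log()
c=read_camera("wrist"); cv2.imwrite("pics/wrist1.png",c["image"])
k=U(.049,0,.146);Rk=knobR(np.radians(40),1)
X=pts(c)
q=(k-c["T"][:3,3])@c["T"][:3,:3]; u,v=q[0]/q[2]*c["fx"]+c["cx"],q[1]/q[2]*c["fy"]+c["cy"]; print("expect px",u,v,q)
h=cv2.cvtColor(c["image"],cv2.COLOR_BGR2HSV); m=(cv2.inRange(h,(15,120,120),(35,255,255))>0)&(np.linalg.norm(X-k,axis=-1)<.05)
A=X[m]; print(len(A),A.mean(0))
M=np.c_[2*A,np.ones(len(A))];kk=np.linalg.lstsq(M,(A**2).sum(1),rcond=None)[0];print(kk[:3],np.sqrt(kk[3]+kk[:3]@kk[:3]),k)
cmd(k,Rk)
```

```text
expect px 320.09834298068716 238.02434677094337 [0.00135969 0.00028098 0.25316797]
412 [ 0.60551752 -0.32459065  0.14224424]
[ 0.60398837 -0.32800973  0.13875845] 0.027317176087252565 [ 0.61051307 -0.3124663   0.146     ]
shift [-0.02, 12.13, 0.12] turn [-0.0, -0.0, -0.1] rows 2.4
```

View pics/wrist1.png

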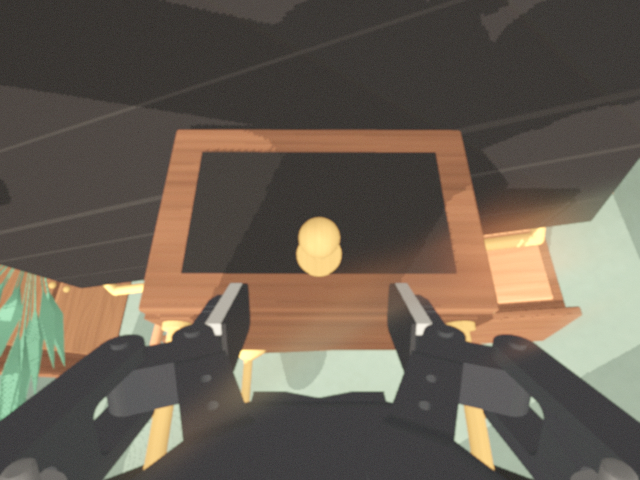

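The knob shows at (319,238) where my measurement predicts (320,238). I'll reach in and close on it.

Emit:
carry_out --commands '[[[0,4,0],[0,0,0]],[[0,8,0],[0,0,0]],[[0,12.1,0.1],[0,0,0]],[[0,12.1,0.1],[0,0,0]],[[0,12.1,0.1],[0,0,0]]]'

```text
time: 3.4
tool_pos: [0.6113, -0.3087, 0.1494]
tcp_rot: [0.613, -0.353, 0.696, -0.124]
force: [0.1, -0.1, 0.6]
opening: 0.0598
```

Emit:
carry_out --commands '[[[0,0,0],[0,0,0]],[[0,0,0],[0,0,0]],[[0,0,0],[0,0,0]],[[0,0,0],[0,0,0]],[[0,0,0],[0,0,0]]]' --fingers 0.0

```text
time: 3.9
tool_pos: [0.6118, -0.3068, 0.1505]
tcp_rot: [0.613, -0.352, 0.696, -0.125]
force: [-6.0, 11.5, 11.4]
opening: 0.0271
```

Run:
```python
from plan import *
s=log(); print(s["opening"],s["force"])
c=read_camera("wrist"); cv2.imwrite("pics/wrist2.png",c["image"])
Rk=knobR(np.radians(40),1); R0=R.from_quat(s["tcp_rot"]).as_matrix(); 
g0=s["tool_pos"]+GP*Rk[:,1]; print(g0-U(.049,0,.146))
# knob arc rel. to shut
for a in np.linspace(0,.74,9):
    du=.049*np.cos(a)+.130*np.sin(a)-.049; dz=.130*np.cos(a)-.049*np.sin(a)-.130
    print(round(a,2),(R0.T@(du*o+dz*up)*100).round(2))
```

```text
0.02707688458507064 [-5.98811856 11.49203804 11.42117679]
[-0.00024748  0.00131728  0.000625  ]
0.0 [0. 0. 0.]
0.09 [-1.15 -0.58 -0.  ]
0.18 [-2.34 -1.04 -0.  ]
0.28 [-3.58 -1.4  -0.  ]
0.37 [-4.84 -1.64 -0.  ]
0.46 [-6.12 -1.76 -0.  ]
0.55 [-7.4  -1.77 -0.  ]
0.65 [-8.68 -1.65 -0.  ]
0.74 [-9.95 -1.42 -0.  ]
```

View pics/wrist2.png

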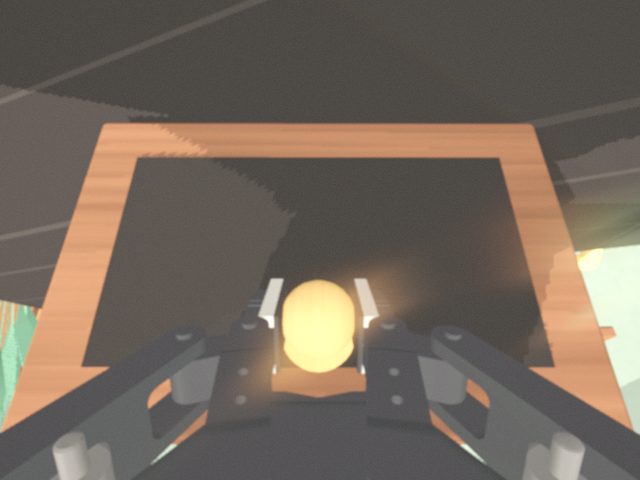

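Emit:
carry_out --commands '[[[0,0,0],[0,0,0]],[[0,0,0],[0,0,0]],[[0,0.9,0],[0,0,0]],[[0,0.9,0],[0,0,0]]]' --fingers 0.6

```text
time: 4.35
tool_pos: [0.609, -0.3153, 0.1426]
tcp_rot: [0.613, -0.353, 0.696, -0.124]
force: [-1.3, -0.4, 0.3]
opening: 0.0515
```

Emit:
carry_out --commands '[[[0,0,0],[0,0,0]],[[0,0,0],[0,0,0]],[[0,0,0],[0,0,0]],[[0,0,0],[0,0,0]]]' --fingers 0.0

```text
time: 4.75
tool_pos: [0.609, -0.3145, 0.1434]
tcp_rot: [0.613, -0.353, 0.696, -0.124]
force: [-4.4, 2.9, 3.1]
opening: 0.0276
```

```bash
cat > arc.py <<'E'
from plan import *
s=state(); R0=R.from_quat(s["tcp_rot"]).as_matrix();p0=s["tool_pos"]
def rows(a0,angs,th0,ths,p0=p0,R0=R0):
    kn=lambda a:U(.049*np.cos(a)+.130*np.sin(a),0,.016+.130*np.cos(a)-.049*np.sin(a))
    off=R0.T@(p0-kn(a0)); print("knob->tcp offset in tool",off.round(4))
    for a,t in zip(angs,ths):
        Rr=R.from_rotvec(R0[:,2]*0).as_matrix()
        # rotate about jaw axis to change pitch
        dR=R.from_rotvec([0,0,np.radians(t-th0)*SG]).as_matrix()
        Rt=R0@dR
        p=kn(a)+Rt@off
        print([(R0.T@(p-p0)*100).round(2).tolist(),[0,0,round(SG*(t-th0),1)]], "pitch",round(np.degrees(np.arcsin(-Rt[2,1])),1))
    return p+GP*Rt[:,1],Rt
SG=1
if -( (R0@R.from_rotvec([0,0,.1]).as_matrix())[2,1]) < -R0[2,1]: SG=-1
E
python3 - <<'E'
from arc import *
A=np.linspace(.06,.72,12); p,Rt=rows(0,A,40,40-20*A/.72)
show("end",p,Rt)
E
```

```text
knob->tcp offset in tool [-0.0005  0.0036 -0.0007]
[[-0.73, -0.38, -0.0], [0, 0, np.float64(-1.7)]] pitch 38.4
[[-1.48, -0.73, -0.0], [0, 0, np.float64(-3.3)]] pitch 36.7
[[-2.25, -1.02, -0.0], [0, 0, np.float64(-5.0)]] pitch 35.0
[[-3.03, -1.27, -0.0], [0, 0, np.float64(-6.7)]] pitch 33.4
[[-3.83, -1.47, -0.0], [0, 0, np.float64(-8.3)]] pitch 31.7
[[-4.64, -1.62, -0.0], [0, 0, np.float64(-10.0)]] pitch 30.0
[[-5.46, -1.72, -0.0], [0, 0, np.float64(-11.7)]] pitch 28.4
[[-6.28, -1.77, -0.0], [0, 0, np.float64(-13.3)]] pitch 26.7
[[-7.1, -1.77, -0.0], [0, 0, np.float64(-15.0)]] pitch 25.0
[[-7.92, -1.73, -0.0], [0, 0, np.float64(-16.7)]] pitch 23.4
[[-8.74, -1.63, -0.0], [0, 0, np.float64(-18.3)]] pitch 21.7
[[-9.55, -1.49, -0.0], [0, 0, np.float64(-20.0)]] pitch 20.0
end [-0.04, 1.09, 1.23, -1.11, 1.54, 0.79] elbow [0.53 0.04 0.53] wrist [0.73 0.03 0.19]
```

Emit:
carry_out --commands '[[[-0.7,-0.4,0],[0,0,-1.7]],[[-1.5,-0.7,0],[0,0,-3.3]],[[-2.25,-1.0,0],[0,0,-5]],[[-3.0,-1.3,0],[0,0,-6.7]],[[-3.8,-1.5,0],[0,0,-8.3]],[[-4.6,-1.6,0],[0,0,-10]],[[-4.6,-1.6,0],[0,0,-10]]]'

```text
time: 5.45
tool_pos: [0.6235, -0.2745, 0.1173]
tcp_rot: [0.642, -0.297, 0.704, -0.063]
force: [-5.0, 3.1, -3.3]
opening: 0.0273
```

Run:
```python
from arc import *
A=np.linspace(.42,.72,6); p,Rt=rows(.36,A,30,30-10*(A-.36)/.36)
c=read_camera("scene"); cv2.imwrite("pics/s2.png",c["image"])
```

```text
knob->tcp offset in tool [-0.0015  0.0037 -0.0006]
[[-0.79, -0.24, 0.0], [0, 0, np.float64(-1.7)]] pitch 28.3
[[-1.59, -0.43, 0.0], [0, 0, np.float64(-3.3)]] pitch 26.6
[[-2.39, -0.58, 0.0], [0, 0, np.float64(-5.0)]] pitch 25.0
[[-3.21, -0.67, 0.01], [0, 0, np.float64(-6.7)]] pitch 23.3
[[-4.03, -0.71, 0.01], [0, 0, np.float64(-8.3)]] pitch 21.6
[[-4.85, -0.71, 0.01], [0, 0, np.float64(-10.0)]] pitch 20.0
```

View pics/s2.png

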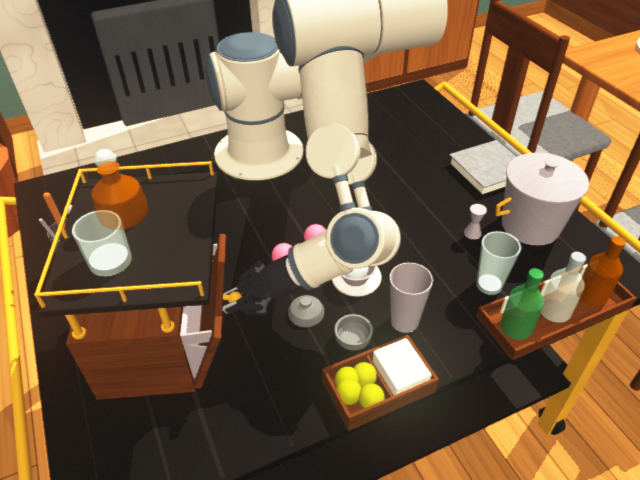

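Run:
```python
from arc import *
A=np.linspace(.42,.72,6); p,Rt=rows(.36,A,30,30+4*(A-.36)/.36)
show("end",p,Rt)
```

```text
knob->tcp offset in tool [-0.0011  0.0038 -0.0006]
[[-0.8, -0.24, 0.0], [0, 0, np.float64(0.7)]] pitch 30.7
[[-1.62, -0.44, 0.0], [0, 0, np.float64(1.3)]] pitch 31.4
[[-2.44, -0.59, 0.0], [0, 0, np.float64(2.0)]] pitch 32.1
[[-3.27, -0.68, 0.0], [0, 0, np.float64(2.7)]] pitch 32.7
[[-4.11, -0.73, 0.0], [0, 0, np.float64(3.3)]] pitch 33.4
[[-4.95, -0.73, 0.01], [0, 0, np.float64(4.0)]] pitch 34.1
end [-0.09, 0.98, 1.28, -0.96, 1.38, 0.7] elbow [0.5  0.02 0.59] wrist [ 0.72 -0.    0.25]
```

Emit:
carry_out --commands '[[[-0.8,-0.25,0],[0,0,0.7]],[[-1.6,-0.45,0],[0,0,1.3]],[[-2.45,-0.6,0],[0,0,2]],[[-3.3,-0.7,0],[0,0,2.7]],[[-4.1,-0.75,0],[0,0,3.3]],[[-4.9,-0.75,0],[0,0,4]],[[-4.9,-0.75,0],[0,0,4]],[[-4.9,-0.75,0],[0,0,4]]]'

```text
time: 6.3
tool_pos: [0.6342, -0.246, 0.0797]
tcp_rot: [0.63, -0.32, 0.701, -0.089]
force: [0.3, 3.2, -3.4]
opening: 0.0004
```

Run:
```python
from arc import *
c=read_camera("scene"); cv2.imwrite("pics/s3.png",c["image"])
log()
a=(s["tool_pos"]-org); print("u,z",a@o,a[2], "knob z if .72:",.016+.130*np.cos(.72)-.049*np.sin(.72), .049*np.cos(.72)+.130*np.sin(.72))
```

```text
u,z 0.1195898692181955 0.07967353331558953 knob z if .72: 0.08142489586171417 0.12255848808419537
```

View pics/s3.png

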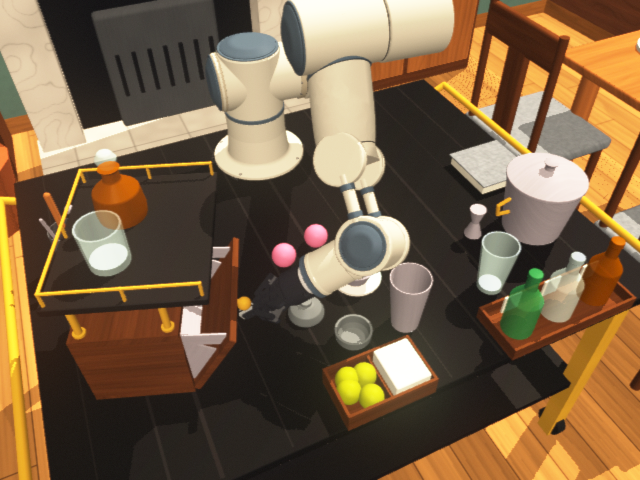

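Run:
```python
from plan import *
c=read_camera("scene");X=pts(c)
h=cv2.cvtColor(c["image"],cv2.COLOR_BGR2HSV); mk=cv2.inRange(h,(12,120,100),(35,255,255))>0
z=np.zeros_like(mk); z[290:316,233:256]=mk[290:316,233:256]
A=X[z]; A=A[np.linalg.norm(A-np.median(A,0),axis=1)<.025]; print(len(A),np.median(A,0))
M=np.c_[2*A,np.ones(len(A))];k=np.linalg.lstsq(M,(A**2).sum(1),rcond=None)[0];r=np.sqrt(k[3]+k[:3]@k[:3]);print(k[:3],r)
cen=np.median(A,0); view=cen-c["T"][:3,3]; cen=cen+0.011*view/np.linalg.norm(view)
for q in(k[:3],cen):
    q=q-org; print("u",q@o,"y",q@yu,"z",q[2],"ang",np.arctan2(q@o,q[2]-.016)-np.arctan2(.049,.130))
w=read_camera("wrist"); cv2.imwrite("pics/w3.png",w["image"])
```

```text
159 [ 0.637496   -0.25811943  0.1096537 ]
[ 0.63186302 -0.25741417  0.10361614] 0.013397794677409473
u 0.10802677368668534 y 0.0015484161613653754 z 0.10361613524687618 ang 0.5288925170418772
u 0.10832121432739152 y 0.0001208809311818919 z 0.10119473254300013 ang 0.5438853257988883
```

View pics/w3.png

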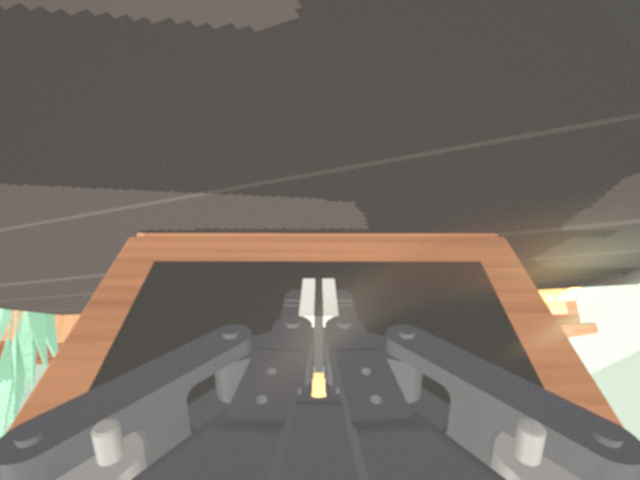

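Emit:
carry_out --commands '[[[-0.5,-2,0],[0,0,0]],[[-0.5,-6,0],[0,0,0]],[[0,-9.5,0],[0,0,0]],[[2,-9.5,0],[0,0,0]],[[2,-9.5,0],[0,0,0]]]'

```text
time: 6.95
tool_pos: [0.6579, -0.1833, 0.1524]
tcp_rot: [0.629, -0.319, 0.703, -0.089]
force: [-0.3, -1.4, 0.1]
opening: 0.0003
```

```bash
cat > knob.py <<'E'
from plan import *
def knob(tag=None,guess=None):
    c=read_camera("wrist");X=pts(c)
    if tag: cv2.imwrite(f"pics/{tag}.png",c["image"])
    h=cv2.cvtColor(c["image"],cv2.COLOR_BGR2HSV); m=(cv2.inRange(h,(12,100,110),(35,255,255))>0)&(np.linalg.norm(X-guess,axis=-1)<.04)
    n,lab,st,cen=cv2.connectedComponentsWithStats(m.astype(np.uint8))
    i=1+np.argmax(st[1:,4]); print("blob",st[i],cen[i])
    return c,X,m
E
python3 - <<'E'
from knob import *
g=org+.108*o+.102*up
c,X,m=knob("w4",g)
q=(g-c["T"][:3,3])@c["T"][:3,:3]; print(q[0]/q[2]*c["fx"]+c["cx"],q[1]/q[2]*c["fy"]+c["cy"])
for nm,cc in (("wr",c),("sc",read_camera("scene"))):
    Y=pts(cc); mm=np.linalg.norm(Y-(g),axis=-1)<.03
    h=cv2.cvtColor(cc["image"],cv2.COLOR_BGR2HSV); mm&=cv2.inRange(h,(12,100,100),(35,255,255))>0
    A=Y[mm]; print(nm,len(A))
    f=lambda x:np.linalg.norm(A-x,axis=1)-.015
    r=least_squares(f,g,loss='soft_l1',f_scale=.001).x; v=r-org
    print(r,"u",v@o,"y",v@yu,"z",v[2],"ang",np.arctan2(v@o,v[2]-.016)-np.arctan2(.049,.130),np.abs(f(r)).mean())
E
```

```text
blob [ 289  233   54   58 1672] [315.32296651 258.50717703]
316.56756081879377 255.858997170091
wr 1410
[ 0.62956638 -0.25740879  0.10211798] u 0.10725786327824705 y -0.0006156926388966241 z 0.10211797880558784 ang 0.5338303728065372 0.0003313931423419179
sc 158
[ 0.63027766 -0.25670705  0.1017127 ] u 0.10815825458436652 y -0.000182504405820388 z 0.10171270138212406 ang 0.5402051477513554 0.001337731047081208
```

View pics/w4.png

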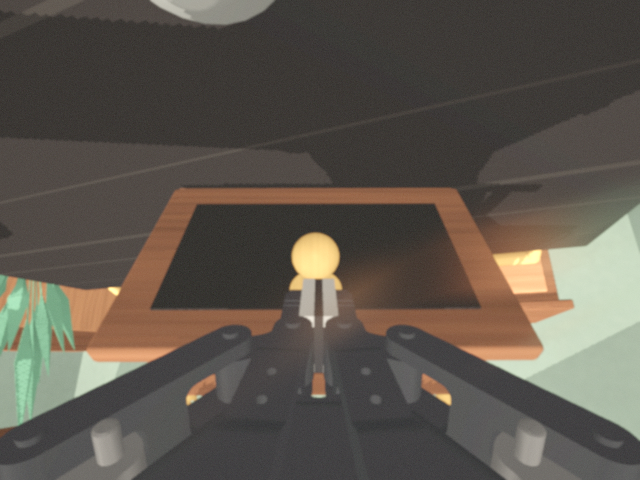

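Run:
```python
from plan import *
k=np.array([.6298,-.2572,.102]);Rk=knobR(np.radians(34),1)
a,_=cmd(k+.006*Rk[:,1],Rk)
```

```text
shift [0.45, 9.19, -0.03] turn [0.1, -0.1, -0.1] rows 1.8
```

Emit:
carry_out --commands '[[[0.5,0,0],[0,0,0]],[[0.5,0,0],[0,0,0]],[[0.5,3,0],[0,0,0]],[[0.5,6,0],[0,0,0]],[[0.5,9.2,0],[0,0,0]],[[0.5,9.2,0],[0,0,0]],[[0.5,9.2,0],[0,0,0]]]' --fingers 0.6

```text
time: 7.75
tool_pos: [0.6297, -0.2574, 0.1016]
tcp_rot: [0.631, -0.32, 0.701, -0.087]
force: [-0.1, -0.2, 0.2]
opening: 0.0513
```

Emit:
carry_out --commands '[[[0,0,0],[0,0,0]],[[0,0,0],[0,0,0]],[[0,0,0],[0,0,0]],[[0,0,0],[0,0,0]]]' --fingers 0.0

```text
time: 8.15
tool_pos: [0.6302, -0.2558, 0.1028]
tcp_rot: [0.631, -0.32, 0.701, -0.088]
force: [-4.3, 5.1, 2.6]
opening: 0.0275
```

Run:
```python
from arc import *
print(s["tool_pos"],s["force"],s["opening"])
A=np.array([.57,.61,.65,.69,.72]); p,Rt=rows(.535,A,34,[34]*5)
```

```text
[ 0.63021558 -0.25575436  0.10275631] [-4.31103424  5.0675991   2.55003742] 0.027475227090189496
knob->tcp offset in tool [-0.0004 -0.0004 -0.0006]
[[-0.49, -0.03, 0.0], [0, 0, 0]] pitch 34.0
[[-1.04, -0.05, 0.0], [0, 0, 0]] pitch 34.0
[[-1.6, -0.04, 0.0], [0, 0, 0]] pitch 34.0
[[-2.15, -0.01, 0.0], [0, 0, 0]] pitch 34.0
[[-2.57, 0.03, 0.0], [0, 0, 0]] pitch 34.0
```

Pull in half-steps, a little slower.

Emit:
carry_out --commands '[[[-0.25,0,0],[0,0,0]],[[-0.5,0,0],[0,0,0]],[[-0.75,0,0],[0,0,0]],[[-1.05,0,0],[0,0,0]],[[-1.3,0,0],[0,0,0]],[[-1.6,0,0],[0,0,0]],[[-1.6,0,0],[0,0,0]]]'

```text
time: 8.85
tool_pos: [0.6334, -0.247, 0.0897]
tcp_rot: [0.631, -0.32, 0.701, -0.088]
force: [-2.8, 9.4, 6.6]
opening: 0.0274
```

Emit:
carry_out --commands '[[[-0.25,0,0],[0,0,0]],[[-0.5,0,0],[0,0,0]],[[-0.5,0,0],[0,0,0]]]'

```text
time: 9.15
tool_pos: [0.6343, -0.2447, 0.0854]
tcp_rot: [0.631, -0.32, 0.701, -0.088]
force: [-4.8, 4.8, 3.5]
opening: 0.0275
```

Emit:
carry_out --commands '[[[0,0,0],[0,0,0]],[[0,0,0],[0,0,0]],[[0,-3,0],[0,0,0]],[[0,-7,0],[0,0,0]],[[0,-11,0],[0,0,0]],[[4,-14,0],[0,0,0]],[[8,-16,0],[0,0,0]],[[8,-16,0],[0,0,0]]]' --fingers 0.6

```text
time: 9.95
tool_pos: [0.6659, -0.1631, 0.2474]
tcp_rot: [0.627, -0.319, 0.705, -0.089]
force: [-0.0, 0.2, 1.1]
opening: 0.051
```

```bash
cat >> plan.py <<'E'
def gripB(lam,beta,sgn=-1):
    M=gripIn(lam,sgn)
    h=np.array([-np.cos(np.radians(15)),0,np.sin(np.radians(15))])
    b=-M[:,1]*np.cos(np.radians(beta))+h*np.sin(np.radians(beta))
    z=M[:,2]; y=-b; return np.stack([np.cross(y,z),y,z],1)
YAW=-59.8
def tpose(cup,yaw,roll,lam,beta,sgn=-1):
    L=ladleR(yaw,roll); return cup+L@G, L@gripB(lam,beta,sgn)
E
python3 - <<'E'
from plan import *
s=log(); print(s["joints"].round(2),s["tool_pos"])
for n in("scene","top"):
    c=read_camera(n); cv2.imwrite(f"pics/{n}5.png",c["image"])
for lam,be in ((45,25),(40,20),(35,25)):
    print(lam,be)
    p,Rt=tpose(CUP,YAW,0,lam,be); show(" lad",p,Rt,8); print(Rt.round(2).tolist())
    for yt,zc in ((.02,.185),):
      for ro in (0,45,85):
        c=U(.072,yt,zc); c2=c+.029*up-ladleR(-109.7,ro)@[0,0,.029]
        p,Rt=tpose(c2,-109.7,ro,lam,be); show(f"  roll{ro}",p,Rt,8)
E
```

```text
[ 0.03  0.81  1.11 -0.89  1.65  0.51] [ 0.66588111 -0.16314892  0.24741207]
45 25
 lad [0.3, 0.95, 1.22, -0.39, 1.65, -0.4] elbow [0.45 0.2  0.6 ] wrist [0.69 0.28 0.29]
[[0.74, -0.44, 0.51], [-0.67, -0.54, 0.51], [0.05, -0.72, -0.69]]
  roll0 [-0.3, 1.05, 0.45, -0.31, 2.37, -0.39] elbow [ 0.51 -0.1   0.55] wrist [ 0.89 -0.21  0.46]
  roll45 [-0.28, 0.59, 1.24, -0.26, 1.28, -0.06] elbow [ 0.34 -0.04  0.75] wrist [ 0.66 -0.13  0.54]
40 20
 lad [0.26, 0.92, 1.23, -0.31, 1.61, -0.4] elbow [0.45 0.18 0.62] wrist [0.69 0.25 0.31]
[[0.68, -0.46, 0.57], [-0.73, -0.44, 0.53], [0.01, -0.77, -0.63]]
  roll0 [-0.33, 1.01, 0.5, -0.19, 2.3, -0.29] elbow [ 0.5  -0.11  0.57] wrist [ 0.87 -0.24  0.48]
  roll45 [-0.33, 0.55, 1.31, -0.16, 1.18, -0.1] elbow [ 0.32 -0.04  0.76] wrist [ 0.63 -0.15  0.54]
35 25
 lad [0.28, 0.87, 1.32, -0.35, 1.47, -0.34] elbow [0.42 0.18 0.64] wrist [0.66 0.25 0.32]
[[0.7, -0.35, 0.62], [-0.71, -0.46, 0.54], [0.1, -0.82, -0.57]]
  roll0 [-0.31, 0.95, 0.6, -0.24, 2.16, -0.26] elbow [ 0.48 -0.09  0.61] wrist [ 0.85 -0.21  0.5 ]
  roll45 [-0.29, 0.53, 1.38, -0.27, 1.05, 0.03] elbow [ 0.3  -0.03  0.77] wrist [ 0.61 -0.12  0.53]
  roll85 [-0.27, 0.5, 1.96, 4.07, 0.35, 2.13] elbow [ 0.29 -0.02  0.78] wrist [ 0.44 -0.06  0.41]
```

View pics/scene5.png

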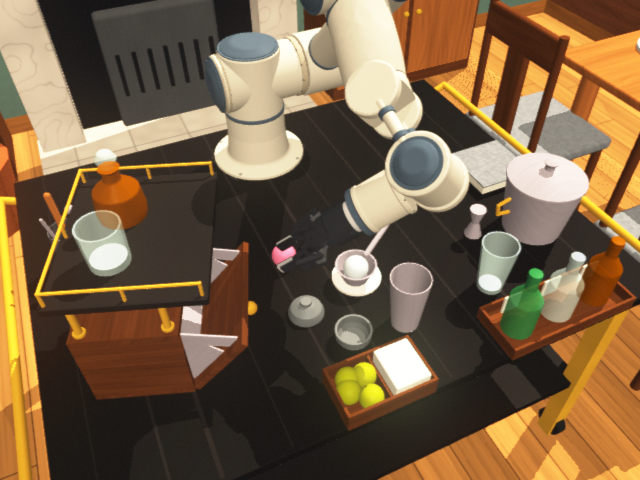

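```bash
cat >> plan.py <<'E'
def track(q,p,Rt):
    e,s4,s6,R0,k,_=K
    tcp=p-GP*Rt[:,1]
    g=lambda q:np.r_[(pos(q,k,s4)-tcp)*5,(rot(q,s4,s6)@R0-Rt).ravel()]
    r=least_squares(g,np.clip(q,LO+1e-3,HI-1e-3),bounds=(LO,HI))
    return r.x,r.cost
def tipcup(u,yt,zc,yaw,ro):  # cup underside centre, rolled about the point 29 mm up
    return U(u,yt,zc)+.029*up-ladleR(yaw,ro)@[0,0,.029]
E
python3 - <<'E'
from plan import *
import itertools
res=[]
for lam,be,dy,yt in itertools.product((45,55,65),(5,15,25),(-25,0,25),(.02,.06)):
    p,Rt=tpose(CUP,YAW,0,lam,be)
    S=[x for x in ik(p-GP*Rt[:,1],Rt,K,6) if x[3]<1.6 and abs(x[5])<2.6]
    if not S: continue
    q=S[0]; yf=-109.7+dy; ok=True; q5=[];q0=q
    # transit
    P=[]
    for t in np.linspace(.1,1,10):
        c=CUP+(U(.072,yt,.185)-CUP)*t; c[2]=.185+.05*np.sin(t*np.pi) ; P.append((c,YAW+(yf-YAW)*t,0))
    for ro in range(8,89,8): P.append((tipcup(.072,yt,.185,yf,ro),yf,ro))
    mj=0
    for c,y,ro in P:
        p,Rt=tpose(c,y,ro,lam,be); qn,cost=track(q,p,Rt)
        if cost>1e-5: ok=False;break
        mj=max(mj,np.abs(qn-q).max()); q=qn; q5.append(q[4])
    w=p-.316*Rt[:,1]-org
    print(lam,be,dy,yt,"OK" if ok else f"fail roll{ro}","q5",round(min(q5),2),round(max(q5),2),"maxstep",round(mj,2),"end",q.round(2).tolist(),"wrist u z",(w@o).round(2),w[2].round(2)) if ok or ro>70 else None
E
```

```text
45 5 -25 0.02 OK q5 0.3 2.44 maxstep 0.51 end [-0.29, 0.5, 1.74, -0.88, 0.3, 1.04] wrist u z 0.22 0.45
45 5 0 0.02 OK q5 0.22 2.49 maxstep 0.62 end [-0.49, 0.45, 1.86, 1.04, 0.22, -1.32] wrist u z 0.13 0.45
45 5 25 0.02 OK q5 0.66 2.32 maxstep 0.36 end [-0.71, 0.46, 1.84, 1.08, 0.66, -1.85] wrist u z 0.03 0.45
45 5 25 0.06 OK q5 0.67 2.44 maxstep 0.34 end [-0.68, 0.5, 1.75, 1.03, 0.67, -1.76] wrist u z 0.03 0.45
45 15 0 0.02 fail roll88 q5 0.31 2.44 maxstep 0.32 end [-0.37, 0.44, 1.77, -0.2, 0.31, -0.02] wrist u z 0.18 0.44
45 15 25 0.02 OK q5 0.43 2.19 maxstep 0.59 end [-0.63, 0.43, 1.94, 1.33, 0.43, -2.04] wrist u z 0.07 0.44
45 15 25 0.06 OK q5 0.42 2.28 maxstep 0.54 end [-0.61, 0.47, 1.84, 1.22, 0.42, -1.91] wrist u z 0.07 0.44
45 25 0 0.02 fail roll88 q5 0.4 2.37 maxstep 0.36 end [-0.26, 0.46, 1.77, -0.87, 0.4, 0.7] wrist u z 0.24 0.43
45 25 25 0.02 OK q5 0.19 2.05 maxstep 1.32 end [-0.53, 0.43, 2.01, 2.04, 0.24, -2.68] wrist u z 0.12 0.43
45 25 25 0.06 OK q5 0.21 2.12 maxstep 1.29 end [-0.52, 0.47, 1.92, 1.84, 0.21, -2.46] wrist u z 0.12 0.43
55 5 25 0.02 OK q5 0.68 2.47 maxste
[... 625 characters left out ...]
xstep 0.49 end [-0.46, 0.4, 1.91, 0.46, 0.15, -1.12] wrist u z 0.14 0.46
55 25 25 0.06 OK q5 0.2 2.25 maxstep 0.36 end [-0.45, 0.44, 1.82, 0.32, 0.2, -0.97] wrist u z 0.14 0.46
65 5 25 0.02 OK q5 0.79 2.6 maxstep 0.23 end [-0.56, 0.44, 1.64, 0.36, 0.79, -1.11] wrist u z 0.08 0.51
65 15 25 0.02 OK q5 0.56 2.44 maxstep 0.23 end [-0.48, 0.41, 1.73, 0.2, 0.56, -0.93] wrist u z 0.13 0.5
65 15 25 0.06 OK q5 0.61 2.54 maxstep 0.24 end [-0.47, 0.46, 1.64, 0.18, 0.61, -0.89] wrist u z 0.13 0.5
65 25 25 0.02 OK q5 0.37 2.28 maxstep 0.23 end [-0.4, 0.4, 1.81, -0.19, 0.37, -0.5] wrist u z 0.17 0.48
65 25 25 0.06 OK q5 0.42 2.35 maxstep 0.23 end [-0.39, 0.45, 1.72, -0.18, 0.42, -0.52] wrist u z 0.17 0.48
```

Run:
```python
from plan import *
import pickle
C=pickle.load(open("c0.pkl","rb")); t=C["top"]
print("boston rim",onplane(t,193,200,.14),"tin rim",onplane(t,284,198,.15),"jigger",onplane(t,168,264,.08))
p,Rt=tpose(CUP,YAW,0,55,25); print(p,Rt.round(3).tolist(),"wrist",p-.316*Rt[:,1])
show("g",p,Rt,6)
pre=p-.12*Rt[:,1]; show("pre",pre,Rt,6)
# lowest body corner
for s in (.03,.054,.15): 
    print(s,min((p-s*Rt[:,1]+a*.038*Rt[:,0]+b*.043*Rt[:,2])[2] for a in(-1,1) for b in(-1,1)))
b=cmd(pre,Rt)
s=state();R0=R.from_quat(s["tcp_rot"]).as_matrix();print(R0.T@[0,0,1])
```

```text
boston rim [0.74006796 0.31006718 0.14      ] tin rim [0.74782174 0.07178584 0.15      ] jigger [0.57654467 0.38233626 0.08      ]
[0.54673424 0.10705618 0.061     ] [[0.774, -0.51, 0.376], [-0.633, -0.617, 0.467], [-0.006, -0.6, -0.8]] wrist [0.70776566 0.30198449 0.2505464 ]
g [0.33, 1.03, 1.12, -0.45, 1.81, -0.47] elbow [0.47 0.22 0.56] wrist [0.71 0.3  0.25]
pre [0.39, 1.06, 0.81, -0.45, 2.09, -0.56] elbow [0.46 0.25 0.55] wrist [0.77 0.38 0.32]
0.03 0.04436731897223698
0.054 0.058763248136599076
0.15 0.11634696479404746
shift [-26.04, -19.74, -16.78] turn [-10.3, -78.3, 14.5] rows 9.4
[ 0.82801079 -0.5607083   0.00208288]
```

Emit:
carry_out --commands '[[[3,-4,0],[0,-8,0]],[[4,-8,-1],[-2,-16,3]],[[0,-12,-4],[-4,-28,5]],[[-7,-15,-8],[-6,-40,8]],[[-14,-18,-12],[-8,-52,10]],[[-20,-19.5,-15],[-9,-65,12]],[[-26,-19.7,-16.8],[-10.3,-78.3,14.5]],[[-26,-19.7,-16.8],[-10.3,-78.3,14.5]],[[-26,-19.7,-16.8],[-10.3,-78.3,14.5]],[[-26,-19.7,-16.8],[-10.3,-78.3,14.5]],[[-26,-19.7,-16.8],[-10.3,-78.3,14.5]],[[-26,-19.7,-16.8],[-10.3,-78.3,14.5]],[[-26,-19.7,-16.8],[-10.3,-78.3,14.5]]]' --fingers 0.5

```text
time: 11.35
tool_pos: [0.6105, 0.1832, 0.1363]
tcp_rot: [0.893, -0.321, 0.104, -0.298]
force: [-0.4, -0.5, -0.1]
opening: 0.0426
```

Run:
```python
from plan import *
import pickle
s=log(); print(s["joints"].round(2),s["opening"])
for n in("scene","wrist"):
    c=read_camera(n); cv2.imwrite(f"pics/{n}6.png",c["image"])
pickle.dump(c,open("cw6.pkl","wb"))
p,Rt=tpose(CUP,YAW,0,55,25); cmd(p,Rt)
def px(P): 
    q=(P-c["T"][:3,3])@c["T"][:3,:3]; return (q[0]/q[2]*c["fx"]+c["cx"]).round(1),(q[1]/q[2]*c["fy"]+c["cy"]).round(1)
L=ladleR(YAW,0)
print("grip",px(p),"h0",px(CUP+L@[-.044,0,.041]),"h1",px(CUP+L@[-.157,0,.0713]),"ball",px(CUP+[0,0,.034]))
```

```text
[ 0.38  1.06  0.81 -0.45  2.09 -0.56] 0.04262900662272205
shift [-0.04, 11.88, 0.1] turn [0.0, -0.1, -0.1] rows 2.4
grip (np.float64(319.1), np.float64(237.9)) h0 (np.float64(319.3), np.float64(281.0)) h1 (np.float64(319.3), np.float64(145.3)) ball (np.float64(314.9), np.float64(317.4))
```

View pics/wrist6.png

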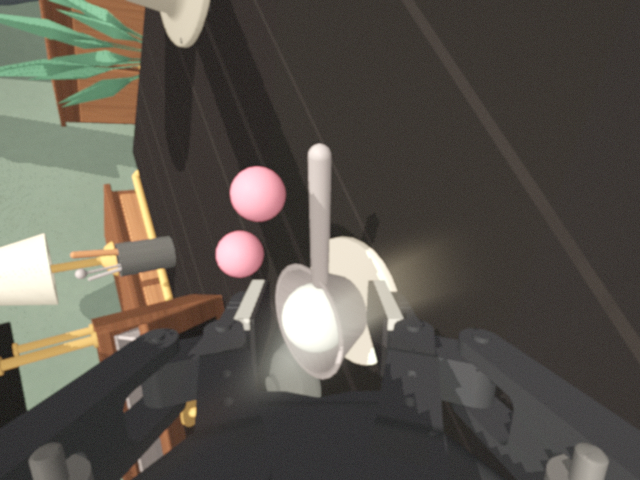

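View pics/scene6.png

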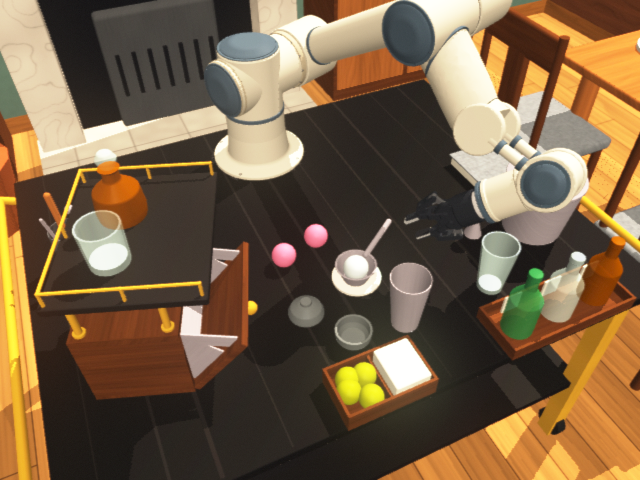

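Run:
```python
from plan import *
import pickle
c=pickle.load(open("cw6.pkl","rb")); X=pts(c)
p,Rt=tpose(CUP,YAW,0,55,25)
# handle centre estimate: surface + 7mm along ray
for v in (170,200,237,260):
    row=X[v,290:350]; zz=c["z_map"][v,290:350]; m=zz<zz.min()+.012
    uu=np.arange(290,350)[m]; S=row[m]; i=np.argmin(zz); d=S.mean(0)-c["T"][:3,3]; d/=np.linalg.norm(d)
    e=row[i]+.007*d-CUP; L=ladleR(YAW,0); e=L.T@e; print(v,uu.min(),uu.max(),"in ladle frame",e.round(4),"expected z",round(.029-e[0]*np.tan(np.radians(15)),4))
```

```text
170 309 330 in ladle frame [-0.1411 -0.0003  0.0671] expected z 0.0668
200 310 330 in ladle frame [-0.1201  0.0009  0.0607] expected z 0.0612
237 311 329 in ladle frame [-0.0899  0.0023  0.0508] expected z 0.0531
260 311 328 in ladle frame [-0.0677  0.0013  0.0476] expected z 0.0471
```

Emit:
carry_out --commands '[[[0,4,0],[0,0,0]],[[0,7,0],[0,0,0]],[[0,10,0.1],[0,0,0]],[[0,12.1,0.1],[0,0,0]],[[0,12.1,0.1],[0,0,0]],[[0,12.1,0.1],[0,0,0]]]'

```text
time: 12.05
tool_pos: [0.549, 0.1097, 0.0631]
tcp_rot: [0.893, -0.321, 0.104, -0.298]
force: [0.4, 0.7, -0.2]
opening: 0.0426
```

Emit:
carry_out --commands '[[[0,0,0],[0,0,0]],[[0,0,0],[0,0,0]],[[0,0,0],[0,0,0]],[[0,0,0],[0,0,0]],[[0,0,0],[0,0,0]]]' --fingers 0.0

```text
time: 12.55
tool_pos: [0.5486, 0.1103, 0.0627]
tcp_rot: [0.893, -0.321, 0.103, -0.298]
force: [-1.0, 3.0, 5.2]
opening: 0.0124
```

Run:
```python
from plan import *
s=log(); print(s["joints"].round(2),s["opening"],s["force"])
for n in("scene","wrist"):
    c=read_camera(n); cv2.imwrite(f"pics/{n}7.png",c["image"])
```

```text
[ 0.33  1.04  1.13 -0.45  1.8  -0.47] 0.012378208893815855 [-0.99055483  3.04412322  5.21870181]
```

View pics/wrist7.png

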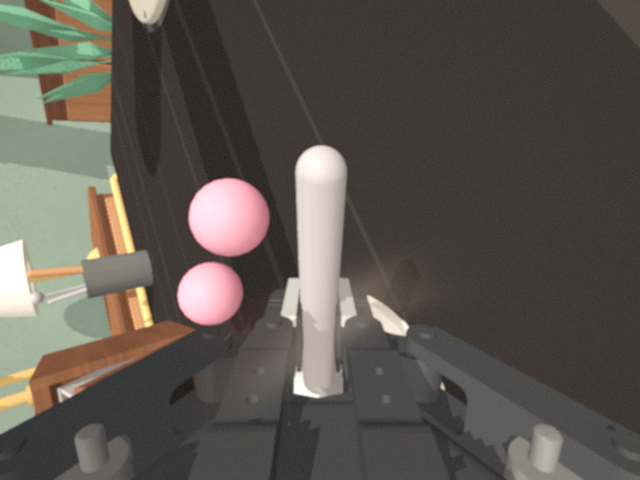

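View pics/scene7.png

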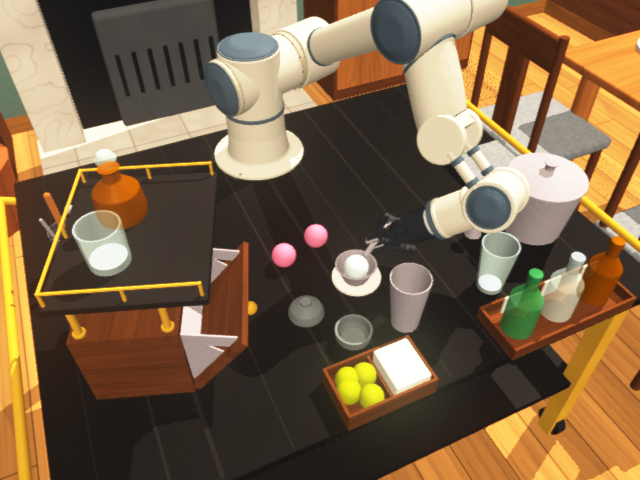

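```bash
cat > carry.py <<'E'
from plan import *
import json,os
def rec():
    s=state(); T=np.eye(4);T[:3,:3]=R.from_quat(s["tcp_rot"]).as_matrix();T[:3,3]=s["tool_pos"]
    L=np.eye(4);L[:3,:3]=ladleR(YAW,0);L[:3,3]=CUP
    json.dump(dict(LT=(np.linalg.inv(L)@T).tolist(),T=T.tolist()),open("grasp.json","w"))
if os.path.exists("grasp.json"): J=json.load(open("grasp.json")); LT=np.array(J["LT"]); T0=np.array(J["T"])
def tool(cup,yaw,roll):
    L=np.eye(4);L[:3,:3]=ladleR(yaw,roll);L[:3,3]=cup
    return L@LT
def cur():
    s=state(); T=np.eye(4);T[:3,:3]=R.from_quat(s["tcp_rot"]).as_matrix();T[:3,3]=s["tool_pos"]; return T
def rowsfor(P,T=None,dig=1):
    T=cur() if T is None else T; out=[]
    q=np.array(state()["joints"]);pm=T
    for c,y,r in P:
        M=tool(np.asarray(c),y,r); D=np.linalg.inv(T)@M
        q2,cost=track(q,M[:3,3]+GP*M[:3,1],M[:3,:3])
        print([np.round(D[:3,3]*100,2).tolist(),R.from_matrix(D[:3,:3]).as_rotvec(degrees=True).round(1).tolist()],"  | dq",np.abs(q2-q).max().round(2),"q5",q2[4].round(2),"cost%.0e"%cost,"mm",np.round(np.linalg.norm(M[:3,3]-pm[:3,3])*1000),"ladle",np.round(c,3),round(y),r)
        q=q2;pm=M
    return q
def where(T=None):
    T=cur() if T is None else T; L=T@np.linalg.inv(LT); v=L[:3,3]-org
    e=R.from_matrix(L[:3,:3]).as_euler('ZYX',degrees=True)
    print("ladle est u,y,z",(v@o).round(4),(v@yu).round(4),v[2].round(4),"world",L[:3,3].round(4),"yaw,pitch,roll",e.round(1))
E
python3 - <<'E'
from carry import *
rec()
E
python3 - <<'E'
from carry import *
E_=U(.072,.02,.20); P=[]
rowsfor([(CUP+[0,0,h],YAW,0) for h in (.01,.03,.06,.10,.14,.18,.192)])
E
```

```text
[[-0.01, -0.6, -0.8], [-0.0, 0.0, -0.0]]   | dq 0.01 q5 1.82 cost1e-26 mm 10.0 ladle [0.591 0.031 0.018] -60 0
[[-0.02, -1.79, -2.4], [-0.0, 0.0, -0.0]]   | dq 0.03 q5 1.84 cost8e-22 mm 20.0 ladle [0.591 0.031 0.038] -60 0
[[-0.04, -3.59, -4.81], [-0.0, 0.0, -0.0]]   | dq 0.04 q5 1.88 cost6e-19 mm 30.0 ladle [0.591 0.031 0.068] -60 0
[[-0.07, -5.98, -8.01], [-0.0, 0.0, -0.0]]   | dq 0.05 q5 1.93 cost7e-31 mm 40.0 ladle [0.591 0.031 0.108] -60 0
[[-0.1, -8.38, -11.22], [-0.0, 0.0, -0.0]]   | dq 0.06 q5 1.99 cost7e-31 mm 40.0 ladle [0.591 0.031 0.148] -60 0
[[-0.12, -10.77, -14.42], [-0.0, 0.0, -0.0]]   | dq 0.06 q5 2.05 cost3e-30 mm 40.0 ladle [0.591 0.031 0.188] -60 0
[[-0.13, -11.49, -15.38], [-0.0, 0.0, -0.0]]   | dq 0.02 q5 2.07 cost2e-23 mm 12.0 ladle [0.591 0.031 0.2  ] -60 0
```

Emit:
carry_out --commands '[[[0,-0.3,-0.4],[0,0,0]],[[0,-0.9,-1.2],[0,0,0]],[[0,-1.8,-2.4],[0,0,0]],[[0,-3,-4],[0,0,0]],[[0,-4.8,-6.4],[0,0,0]],[[0,-6.6,-8.8],[0,0,0]],[[-0.1,-8.4,-11.2],[0,0,0]],[[-0.1,-10,-13.4],[0,0,0]],[[-0.1,-11,-14.8],[0,0,0]],[[-0.1,-11.5,-15.4],[0,0,0]],[[-0.1,-11.5,-15.4],[0,0,0]]]'

```text
time: 13.75
tool_pos: [0.5489, 0.1098, 0.2553]
tcp_rot: [0.893, -0.32, 0.103, -0.298]
force: [-0.4, -0.1, -3.1]
opening: 0.0124
```

Run:
```python
from carry import *
where()
c=read_camera("scene"); cv2.imwrite("pics/s8.png",c["image"])
E_=U(.075,.02,.20); A=CUP+[0,0,.192]
P=[]
for i in range(1,17):
    t=i/16; t=t*t*(3-2*t); P.append((A+(E_-A)*t,YAW+(-109.7-YAW)*t,0))
rowsfor(P)
```

```text
ladle est u,y,z 0.3655 -0.1336 0.2006 world [0.5914 0.0305 0.2006] yaw,pitch,roll [-59.8  -0.    0.1]
[[0.26, 0.07, -0.12], [0.0, 0.4, 0.4]]   | dq 0.01 q5 2.07 cost3e-17 mm 3.0 ladle [0.592 0.027 0.2  ] -60 0
[[1.13, 0.45, -0.41], [0.0, 1.3, 1.7]]   | dq 0.02 q5 2.08 cost5e-26 mm 10.0 ladle [0.593 0.017 0.2  ] -62 0
[[2.5, 1.04, -0.86], [0.0, 2.8, 3.7]]   | dq 0.03 q5 2.09 cost9e-23 mm 16.0 ladle [0.595 0.001 0.2  ] -64 0
[[4.29, 1.82, -1.46], [0.1, 4.7, 6.2]]   | dq 0.04 q5 2.11 cost1e-20 mm 20.0 ladle [ 0.598 -0.02   0.2  ] -68 0
[[6.45, 2.76, -2.18], [0.1, 6.9, 9.3]]   | dq 0.05 q5 2.13 cost8e-19 mm 25.0 ladle [ 0.602 -0.045  0.2  ] -71 0
[[8.89, 3.82, -3.0], [0.1, 9.5, 12.6]]   | dq 0.05 q5 2.16 cost3e-17 mm 28.0 ladle [ 0.606 -0.072  0.2  ] -76 0
[[11.55, 4.99, -3.89], [0.2, 12.2, 16.2]]   | dq 0.06 q5 2.2 cost5e-30 mm 30.0 ladle [ 0.61  -0.101  0.2  ] -80 0
[[14.33, 6.22, -4.84], [0.2, 14.9, 20.0]]   | dq 0.06 q5 2.24 cost1e-27 mm 32.0 ladle [ 0.615 -0.132  0.2  ] -85 0
[[17.15, 7.49, -5.81], [0.2, 17.7, 23.7]]   | dq 0.07 q5 2.28 cost5e-25 mm 32.0 ladle [ 0.619 -0.162  0.2  ] -89 0
[[19.92, 8.75, -6.78], [0.3, 20.4, 27.3]]   | dq 0.08 q5 2.33 cost2e-22 mm 32.0 ladle [ 0.623 -0.192  0.2  ] -94 0
[[22.54, 9.97, -7.71], [0.3, 22.9, 30.7]]   | dq 0.08 q5 2.39 cost4e-20 mm 30.0 ladle [ 0.627 -0.219  0.2  ] -98 0
[[24.91, 11.09, -8.57], [0.3, 25.2, 33.7]]   | dq 0.08 q5 2.44 cost1e-17 mm 28.0 ladle [ 0.631 -0.244  0.2  ] -102 0
[[26.92, 12.06, -9.31], [0.3, 27.1, 36.3]]   | dq 0.08 q5 2.49 cost5e-28 mm 24.0 ladle [ 0.634 -0.265  0.2  ] -105 0
[[28.48, 12.82, -9.89], [0.4, 28.6, 38.2]]   | dq 0.07 q5 2.53 cost5e-24 mm 18.0 ladle [ 0.636 -0.281  0.2  ] -108 0
[[29.48, 13.31, -10.27], [0.4, 29.5, 39.5]]   | dq 0.05 q5 2.57 cost2e-22 mm 12.0 ladle [ 0.638 -0.291  0.2  ] -109 0
[[29.84, 13.49, -10.4], [0.4, 29.9, 40.0]]   | dq 0.02 q5 2.58 cost5e-19 mm 4.0 ladle [ 0.638 -0.295  0.2  ] -110 0
```

View pics/s8.png

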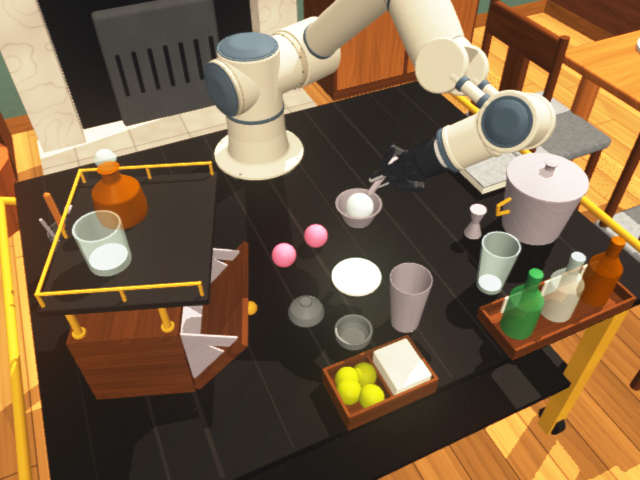

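Emit:
carry_out --commands '[[[0.3,0.1,-0.1],[0,0.4,0.4]],[[1.1,0.4,-0.4],[0,1.3,1.7]],[[2.5,1,-0.9],[0,2.8,3.7]],[[4.3,1.8,-1.5],[0.1,4.7,6.2]],[[6.5,2.8,-2.2],[0.1,6.9,9.3]],[[8.9,3.8,-3],[0.1,9.5,12.6]],[[11.6,5,-3.9],[0.2,12.2,16.2]],[[14.3,6.2,-4.8],[0.2,14.9,20]],[[17.1,7.5,-5.8],[0.2,17.7,23.7]],[[18.8,8.2,-6.4],[0.2,19.2,25.7]],[[19.9,8.7,-6.8],[0.3,20.4,27.3]],[[19.9,8.7,-6.8],[0.3,20.4,27.3]]]'

```text
time: 15.0
tool_pos: [0.6327, -0.1052, 0.2541]
tcp_rot: [0.758, -0.571, 0.186, -0.254]
force: [0.3, -0.4, -2.2]
opening: 0.0119
```

Run:
```python
from carry import *
where(); print(state()["force"],state()["joints"].round(2))
for n in("scene","top","wrist"):
    c=read_camera(n); cv2.imwrite(f"pics/{n}9.png",c["image"])
v=cur()@np.linalg.inv(LT); A=v[:3,3]; E_=U(.075,.02,.20); y0=-94
P=[]
for t in (.15,.4,.65,.85,1): P.append((A+(E_-A)*t,y0+(-109.7-y0)*t,0))
rowsfor(P)
```

```text
ladle est u,y,z 0.1641 -0.0281 0.1994 world [ 0.6228 -0.1946  0.1994] yaw,pitch,roll [-94.2   0.   -0. ]
[ 0.27423638 -0.43757283 -2.17546021] [-0.11  0.98  0.67 -0.43  2.34 -0.56]
[[1.71, -0.1, 0.07], [0.0, 1.5, 2.0]]   | dq 0.05 q5 2.36 cost1e-27 mm 17.0 ladle [ 0.625 -0.207  0.2  ] -96 0
[[4.57, -0.25, 0.16], [0.1, 3.9, 5.1]]   | dq 0.08 q5 2.42 cost7e-19 mm 29.0 ladle [ 0.629 -0.233  0.2  ] -100 0
[[7.48, -0.38, 0.23], [0.1, 6.2, 8.2]]   | dq 0.1 q5 2.48 cost4e-27 mm 29.0 ladle [ 0.633 -0.258  0.2  ] -104 0
[[9.83, -0.47, 0.28], [0.1, 8.1, 10.8]]   | dq 0.09 q5 2.53 cost2e-21 mm 24.0 ladle [ 0.636 -0.279  0.2  ] -107 0
[[11.6, -0.53, 0.32], [0.1, 9.5, 12.6]]   | dq 0.08 q5 2.58 cost2e-25 mm 18.0 ladle [ 0.638 -0.295  0.2  ] -110 0
```

View pics/scene9.png

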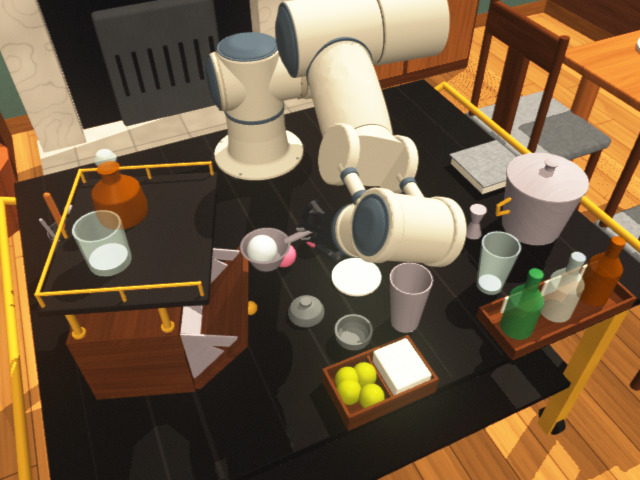

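View pics/top9.png

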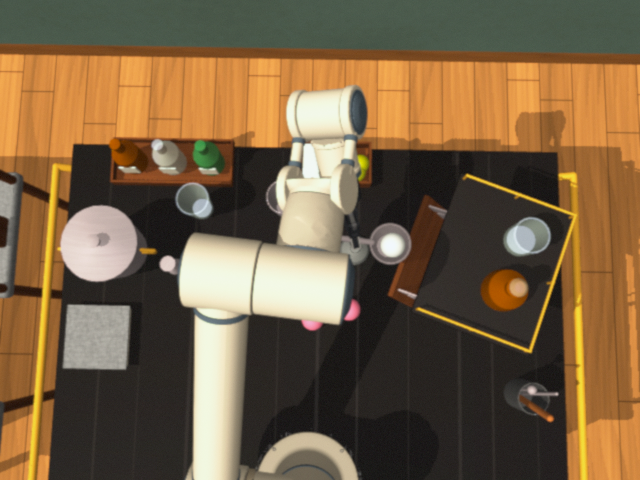

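Emit:
carry_out --commands '[[[0.8,0,0],[0,0.7,0.9]],[[2.5,-0.1,0.1],[0,2.1,2.8]],[[4.6,-0.2,0.2],[0.1,3.9,5.1]],[[6.6,-0.3,0.2],[0.1,5.5,7.2]],[[8.6,-0.4,0.2],[0.1,7.1,9.4]],[[10.2,-0.5,0.3],[0.1,8.4,11.2]],[[11.2,-0.5,0.3],[0.1,9.2,12.2]],[[11.6,-0.5,0.3],[0.1,9.5,12.6]],[[11.6,-0.5,0.3],[0.1,9.5,12.6]],[[11.6,-0.5,0.3],[0.1,9.5,12.6]]]'

```text
time: 16.15
tool_pos: [0.6714, -0.2106, 0.2554]
tcp_rot: [0.675, -0.667, 0.219, -0.227]
force: [-0.1, 0.6, -1.8]
opening: 0.012
```

Run:
```python
from carry import *
where(); s=state();print(s["force"],s["joints"].round(2))
for n in("scene","top","wrist"):
    c=read_camera(n); cv2.imwrite(f"pics/{n}10.png",c["image"])
P=[(tipcup(.075,.02,.20-.01*min(1,ro/40),-109.7,ro),-109.7,ro) for ro in (3,8,14,20,27,34,41,48,55,62,68,74,80,85,88)]
rowsfor(P)
```

```text
ladle est u,y,z 0.0755 0.0199 0.2007 world [ 0.6382 -0.2942  0.2007] yaw,pitch,roll [-109.6   -0.     0. ]
[-0.06797007  0.60239192 -1.84283209] [-0.29  1.15  0.28 -0.45  2.58 -0.58]
[[0.03, 0.19, 0.05], [2.8, 0.9, -0.5]]   | dq 0.07 q5 2.51 cost3e-18 mm 2.0 ladle [ 0.64  -0.295  0.199] -110 3
[[-0.05, 0.43, 0.02], [7.4, 2.2, -1.6]]   | dq 0.12 q5 2.39 cost8e-18 mm 3.0 ladle [ 0.642 -0.296  0.198] -110 8
[[-0.14, 0.73, -0.0], [13.1, 3.9, -2.9]]   | dq 0.14 q5 2.25 cost7e-24 mm 3.0 ladle [ 0.645 -0.297  0.197] -110 14
[[-0.24, 1.05, 0.01], [18.7, 5.6, -4.2]]   | dq 0.14 q5 2.11 cost5e-24 mm 3.0 ladle [ 0.647 -0.298  0.197] -110 20
[[-0.34, 1.44, 0.05], [25.2, 7.5, -5.7]]   | dq 0.17 q5 1.95 cost3e-23 mm 4.0 ladle [ 0.651 -0.299  0.196] -110 27
[[-0.44, 1.84, 0.13], [31.8, 9.4, -7.2]]   | dq 0.17 q5 1.78 cost6e-24 mm 4.0 ladle [ 0.653 -0.3    0.196] -110 34
[[-0.54, 2.23, 0.22], [38.4, 11.4, -8.7]]   | dq 0.17 q5 1.61 cost3e-24 mm 4.0 ladle [ 0.656 -0.301  0.197] -110 41
[[-0.62, 2.53, 0.23], [44.9, 13.3, -10.2]]   | dq 0.17 q5 1.44 cost6e-24 mm 3.0 ladle [ 0.658 -0.302  0.2  ] -110 48
[[-0.7, 2.83, 0.28], [51.5, 15.3, -11.7]]   | dq 0.17 q5 1.27 cost3e-23 mm 3.0 ladle [ 0.66  -0.303  0.202] -110 55
[[-0.77, 3.13, 0.37], [58.0, 17.2, -13.2]]   | dq 0.18 q5 1.09 cost5e-22 mm 3.0 ladle [ 0.662 -0.303  0.205] -110 62
[[-0.82, 3.38, 0.48], [63.6, 18.9, -14.5]]   | dq 0.15 q5 0.94 cost6e-22 mm 3.0 ladle [ 0.663 -0.304  0.208] -110 68
[[-0.86, 3.61, 0.6], [69.3, 20.5, -15.8]]   | dq 0.15 q5 0.79 cost1e-19 mm 3.0 ladle [ 0.664 -0.304  0.211] -110 74
[[-0.89, 3.84, 0.76], [74.9, 22.2, -17.1]]   | dq 0.15 q5 0.64 cost5e-31 mm 3.0 ladle [ 0.665 -0.304  0.214] -110 80
[[-0.91, 4.01, 0.9], [79.6, 23.6, -18.1]]   | dq 0.18 q5 0.52 cost2e-27 mm 2.0 ladle [ 0.665 -0.304  0.216] -110 85
[[-0.92, 4.11, 0.99], [82.4, 24.4, -18.8]]   | dq 0.15 q5 0.46 cost3e-30 mm 1.0 ladle [ 0.665 -0.304  0.218] -110 88
```

View pics/scene10.png

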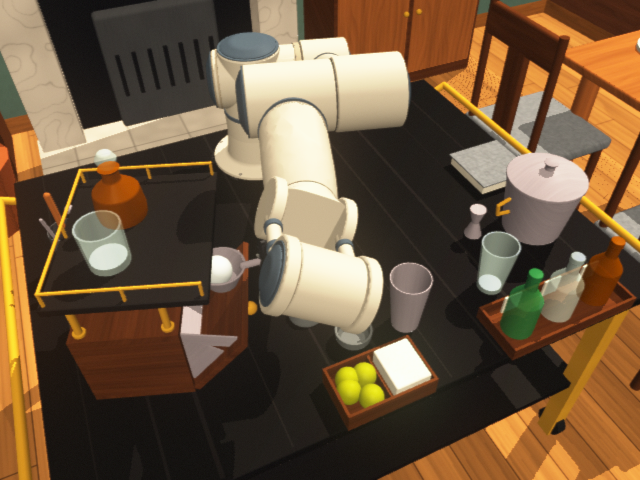

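View pics/wrist10.png

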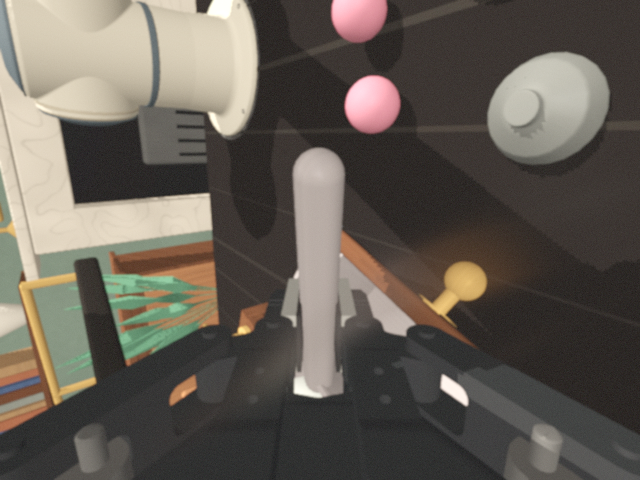

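Emit:
carry_out --commands '[[[0,0.2,0],[2.8,0.9,-0.5]],[[-0.1,0.4,0],[7.4,2.2,-1.6]],[[-0.1,0.7,0],[13.1,3.9,-2.9]],[[-0.2,1,0],[18.7,5.6,-4.2]],[[-0.3,1.4,0.1],[25.2,7.5,-5.7]],[[-0.4,1.8,0.1],[31.8,9.4,-7.2]],[[-0.5,2.2,0.2],[38.4,11.4,-8.7]],[[-0.6,2.5,0.2],[44.9,13.3,-10.2]],[[-0.7,2.8,0.3],[51.5,15.3,-11.7]],[[-0.8,3.1,0.4],[58,17.2,-13.2]],[[-0.8,3.3,0.4],[62,18.4,-14.1]],[[-0.8,3.5,0.5],[66,19.5,-15]],[[-0.9,3.6,0.6],[69.3,20.5,-15.8]],[[-0.9,3.8,0.7],[73,21.6,-16.6]],[[-0.9,3.9,0.8],[77,22.8,-17.5]],[[-0.9,4,0.9],[79.6,23.6,-18.1]],[[-0.9,4,0.9],[79.6,23.6,-18.1]],[[-0.9,4,0.9],[79.6,23.6,-18.1]]]'

```text
time: 18.1
tool_pos: [0.6445, -0.2022, 0.2246]
tcp_rot: [0.409, -0.299, 0.743, -0.437]
force: [-0.5, -0.1, -1.2]
opening: 0.012
```

Run:
```python
from carry import *
where(); s=state();print(s["force"],s["joints"].round(2))
for n in("scene","wrist"):
    c=read_camera(n); cv2.imwrite(f"pics/{n}11.png",c["image"])
    if n=="scene": cv2.imwrite("pics/s11c.png",cv2.resize(c["image"][180:420,150:350],None,fx=2.5,fy=2.5))
```

```text
ladle est u,y,z 0.0743 0.0489 0.2165 world [ 0.6651 -0.3051  0.2165] yaw,pitch,roll [-109.8    0.    85. ]
[-0.4779503  -0.10502867 -1.15858437] [-0.24  0.47  1.71 -0.72  0.52  0.52]
```

View pics/scene11.png

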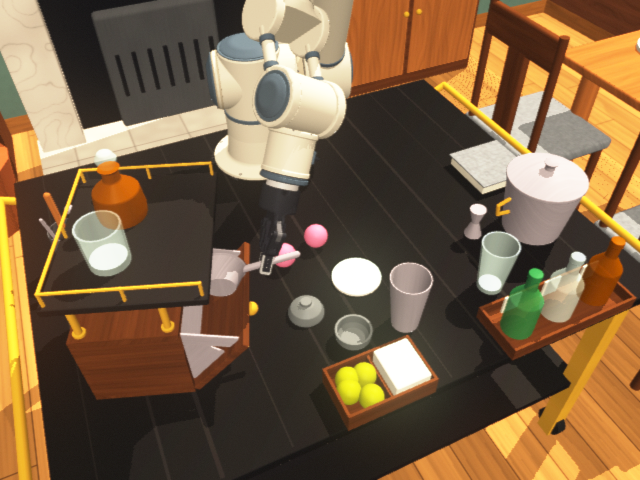

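View pics/s11c.png

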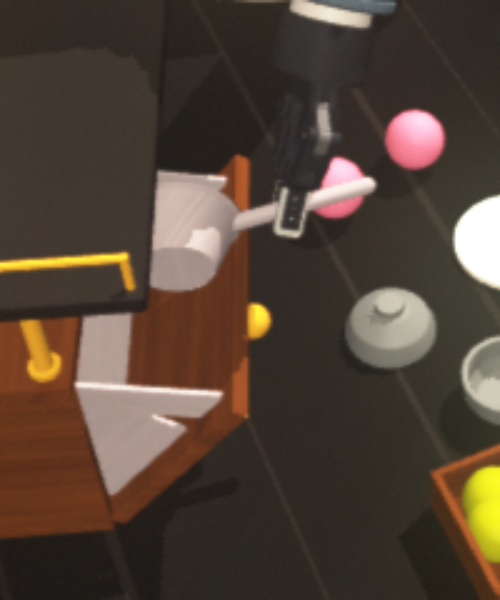

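View pics/wrist11.png

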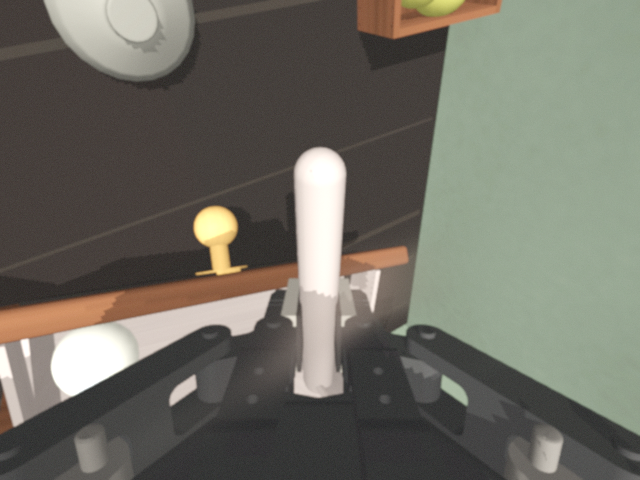

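Run:
```python
from carry import *
c=read_camera("wrist");X=pts(c)
A=X[325:390,62:130].reshape(-1,3)
g=A[np.argsort(c["z_map"][325:390,62:130].ravel())[:1200]]
A=X[330:385,70:118].reshape(-1,3)
r=least_squares(lambda x:np.linalg.norm(A-x,axis=1)-.03,A.mean(0)+[0,0,-.03],loss='soft_l1',f_scale=.002).x
a=.68; v=r-org; u,y,z=v@o,v@yu,v[2]; print("ball u,y,z",u,y,z)
# bin frame coords (shut): rotate back by a about hinge
zz=z-.016; print("shut x",-(u*np.cos(a)-zz*np.sin(a)),"shut z",.016+u*np.sin(a)+zz*np.cos(a))
P=[(tipcup(.075,.02,.19+.01*(1-min(1,ro/40)),-109.7,ro),-109.7,ro) for ro in (82,76,69,62,55,48,41,34,27,20,13,7,3,0)]
rowsfor(P)
```

```text
ball u,y,z 0.0008304211968584922 -0.08471863953630579 0.06273138148712178
shut x 0.028738653814098326 shut z 0.05285921040950975
[[-0.04, -0.13, 0.02], [-2.8, -1.0, 0.7]]   | dq 0.11 q5 0.59 cost2e-30 mm 1.0 ladle [ 0.665 -0.304  0.215] -110 82
[[0.05, -0.3, 0.21], [-8.4, -2.6, 2.0]]   | dq 0.16 q5 0.74 cost7e-25 mm 3.0 ladle [ 0.665 -0.304  0.212] -110 76
[[0.15, -0.46, 0.47], [-15.0, -4.5, 3.4]]   | dq 0.18 q5 0.92 cost2e-26 mm 3.0 ladle [ 0.664 -0.304  0.209] -110 69
[[0.25, -0.58, 0.74], [-21.6, -6.5, 4.9]]   | dq 0.18 q5 1.09 cost4e-26 mm 3.0 ladle [ 0.662 -0.303  0.205] -110 62
[[0.35, -0.68, 1.03], [-28.1, -8.4, 6.4]]   | dq 0.18 q5 1.27 cost2e-25 mm 3.0 ladle [ 0.66  -0.303  0.202] -110 55
[[0.43, -0.73, 1.33], [-34.7, -10.3, 7.9]]   | dq 0.17 q5 1.44 cost9e-25 mm 3.0 ladle [ 0.658 -0.302  0.2  ] -110 48
[[0.51, -0.75, 1.63], [-41.2, -12.3, 9.4]]   | dq 0.17 q5 1.61 cost9e-24 mm 3.0 ladle [ 0.656 -0.301  0.197] -110 41
[[0.62, -0.86, 2.02], [-47.8, -14.2, 10.9]]   | dq 0.17 q5 1.78 cost2e-22 mm 4.0 ladle [ 0.653 -0.3    0.196] -110 34
[[0.74, -0.94, 2.41], [-54.4, -16.1, 12.4]]   | dq 0.17 q5 1.95 cost7e-21 mm 4.0 ladle [ 0.651 -0.299  0.196] -110 27
[[0.84, -0.99, 2.8], [-60.9, -18.1, 13.9]]   | dq 0.17 q5 2.11 cost7e-19 mm 4.0 ladle [ 0.647 -0.298  0.197] -110 20
[[0.93, -1.01, 3.17], [-67.5, -20.0, 15.4]]   | dq 0.16 q5 2.28 cost1e-30 mm 4.0 ladle [ 0.644 -0.297  0.197] -110 13
[[1.0, -1.0, 3.48], [-73.1, -21.7, 16.7]]   | dq 0.14 q5 2.42 cost7e-27 mm 3.0 ladle [ 0.641 -0.296  0.198] -110 7
[[1.03, -0.98, 3.68], [-76.9, -22.8, 17.5]]   | dq 0.09 q5 2.51 cost3e-28 mm 2.0 ladle [ 0.64  -0.295  0.199] -110 3
[[1.06, -0.95, 3.82], [-79.7, -23.6, 18.2]]   | dq 0.07 q5 2.58 cost2e-26 mm 1.0 ladle [ 0.638 -0.295  0.2  ] -110 0
```

Emit:
carry_out --commands '[[[0,-0.1,0],[-2.8,-1,0.7]],[[0.1,-0.3,0.2],[-8.4,-2.6,2]],[[0.2,-0.5,0.5],[-15,-4.5,3.4]],[[0.3,-0.6,0.7],[-21.6,-6.5,4.9]],[[0.3,-0.7,1],[-28.1,-8.4,6.4]],[[0.4,-0.7,1.3],[-34.7,-10.3,7.9]],[[0.5,-0.8,1.6],[-41.2,-12.3,9.4]],[[0.6,-0.9,2],[-47.8,-14.2,10.9]],[[0.7,-0.9,2.4],[-54.4,-16.1,12.4]],[[0.8,-1,2.8],[-60.9,-18.1,13.9]],[[0.9,-1,3.2],[-67.5,-20,15.4]],[[1,-1,3.5],[-73.1,-21.7,16.7]],[[1,-1,3.7],[-76.9,-22.8,17.5]],[[1.1,-1,3.8],[-79.7,-23.6,18.2]],[[1.1,-1,3.8],[-79.7,-23.6,18.2]]]'

```text
time: 19.75
tool_pos: [0.6707, -0.2114, 0.2522]
tcp_rot: [0.675, -0.668, 0.216, -0.227]
force: [0.2, -0.6, -2.3]
opening: 0.0121
```

Run:
```python
from carry import *
where()
v=cur()@np.linalg.inv(LT); A=v[:3,3]; B=np.array([.591,.031,.2]); y0=-109.7
P=[]
for i in range(1,16):
    t=i/15; t=t*t*(3-2*t); P.append((A+(B-A)*t,y0+(YAW-y0)*t,0))
rowsfor(P)
```

```text
ladle est u,y,z 0.0747 0.019 0.1973 world [ 0.6371 -0.2947  0.1973] yaw,pitch,roll [-1.097e+02  1.000e-01 -3.000e-01]
[[-0.48, 0.15, -0.08], [0.2, -0.2, -0.6]]   | dq 0.03 q5 2.56 cost3e-21 mm 5.0 ladle [ 0.637 -0.291  0.197] -109 0
[[-1.75, 0.48, -0.32], [0.2, -1.3, -2.1]]   | dq 0.06 q5 2.52 cost7e-31 mm 13.0 ladle [ 0.635 -0.279  0.197] -107 0
[[-3.69, 1.0, -0.7], [0.2, -2.9, -4.3]]   | dq 0.08 q5 2.47 cost2e-30 mm 21.0 ladle [ 0.632 -0.261  0.198] -105 0
[[-6.17, 1.68, -1.19], [0.1, -5.0, -7.2]]   | dq 0.09 q5 2.42 cost1e-30 mm 26.0 ladle [ 0.629 -0.238  0.198] -101 0
[[-9.04, 2.48, -1.78], [0.1, -7.5, -10.5]]   | dq 0.09 q5 2.36 cost9e-31 mm 30.0 ladle [ 0.625 -0.21   0.198] -97 0
[[-12.16, 3.38, -2.43], [0.1, -10.3, -14.2]]   | dq 0.08 q5 2.31 cost7e-31 mm 33.0 ladle [ 0.621 -0.18   0.198] -92 0
[[-15.39, 4.33, -3.12], [0.0, -13.2, -18.2]]   | dq 0.08 q5 2.26 cost4e-18 mm 34.0 ladle [ 0.616 -0.148  0.198] -87 0
[[-18.62, 5.3, -3.83], [-0.0, -16.2, -22.2]]   | dq 0.07 q5 2.21 cost4e-19 mm 34.0 ladle [ 0.612 -0.116  0.199] -82 0
[[-21.72, 6.24, -4.52], [-0.1, -19.1, -26.1]]   | dq 0.06 q5 2.17 cost1e-20 mm 33.0 ladle [ 0.607 -0.084  0.199] -77 0
[[-24.59, 7.13, -5.17], [-0.1, -21.9, -29.8]]   | dq 0.06 q5 2.14 cost1e-21 mm 31.0 ladle [ 0.603 -0.053  0.199] -73 0
[[-27.14, 7.92, -5.75], [-0.2, -24.4, -33.1]]   | dq 0.05 q5 2.11 cost3e-21 mm 27.0 ladle [ 0.599 -0.026  0.2  ] -69 0
[[-29.27, 8.58, -6.24], [-0.2, -26.5, -36.0]]   | dq 0.05 q5 2.09 cost9e-22 mm 23.0 ladle [ 0.596 -0.003  0.2  ] -65 0
[[-30.91, 9.09, -6.61], [-0.2, -28.1, -38.2]]   | dq 0.04 q5 2.08 cost3e-23 mm 18.0 ladle [0.593 0.015 0.2  ] -62 0
[[-31.96, 9.41, -6.85], [-0.2, -29.2, -39.7]]   | dq 0.02 q5 2.07 cost3e-26 mm 11.0 ladle [0.592 0.027 0.2  ] -60 0
[[-32.33, 9.53, -6.93], [-0.2, -29.6, -40.2]]   | dq 0.01 q5 2.07 cost2e-17 mm 4.0 ladle [0.591 0.031 0.2  ] -60 0
```

Emit:
carry_out --commands '[[[-0.5,0.1,-0.1],[0.1,-0.2,-0.6]],[[-1.7,0.5,-0.3],[0.1,-1.3,-2.1]],[[-3.7,1,-0.7],[0.1,-2.9,-4.3]],[[-6.2,1.7,-1.2],[0.1,-5,-7.2]],[[-9,2.5,-1.8],[0.1,-7.5,-10.5]],[[-12.2,3.4,-2.4],[0.1,-10.3,-14.2]],[[-15.4,4.3,-3.1],[0,-13.2,-18.2]],[[-18.6,5.3,-3.8],[0,-16.2,-22.2]],[[-21.7,6.2,-4.5],[-0.1,-19.1,-26.1]],[[-24.6,7.1,-5.2],[-0.1,-21.9,-29.8]],[[-27.1,7.9,-5.8],[-0.2,-24.4,-33.1]],[[-29.3,8.6,-6.2],[-0.2,-26.5,-36]],[[-30.9,9.1,-6.6],[-0.2,-28.1,-38.2]],[[-32,9.4,-6.9],[-0.2,-29.2,-39.7]],[[-32.3,9.5,-6.9],[-0.2,-29.6,-40.2]],[[-32.3,9.5,-6.9],[-0.2,-29.6,-40.2]]]'

```text
time: 21.35
tool_pos: [0.5487, 0.1104, 0.256]
tcp_rot: [0.893, -0.319, 0.106, -0.298]
force: [0.6, 0.3, -0.2]
opening: 0.0123
```

Run:
```python
from carry import *
where()
c=read_camera("scene"); cv2.imwrite("pics/s12.png",c["image"]); t=read_camera("top"); cv2.imwrite("pics/t12.png",t["image"])
for nm in ("pics/scene11.png","pics/scene10.png","pics/s8.png"):
    im=cv2.imread(nm)[240:310,320:395]; g=im.min(2); m=(g>185).astype(np.uint8)
    n,l,st,ce=cv2.connectedComponentsWithStats(m); i=1+np.argmax(st[1:,4]); cnt=cv2.findContours((l==i).astype(np.uint8),0,2)[0][0]
    e=cv2.fitEllipse(cnt); P=onplane(c,e[0][0]+320,e[0][1]+240,.008); print(nm,st[i],e[0],e[1],P)
print(CUP)
B=[.591,.031]
rowsfor([(np.array([.591,.031,z]),YAW,0) for z in (.19,.17,.14,.10,.06,.03,.018,.010,.008)])
```

```text
ladle est u,y,z 0.3659 -0.1337 0.2017 world [0.5914 0.031  0.2017] yaw,pitch,roll [-59.8  -0.3   0.2]
pics/scene11.png [  12   18   49   38 1482] (36.069766998291016, 36.24687194824219) (37.18661117553711, 48.914306640625) [0.59265977 0.03421494 0.008     ]
pics/scene10.png [   0    4   47   55 1939] (22.011920928955078, 31.75016212463379) (44.97768783569336, 61.86418151855469) [0.56496772 0.00987343 0.008     ]
pics/s8.png [  12   18   49   38 1481] (36.04380798339844, 36.24937438964844) (37.20307159423828, 48.832698822021484) [0.59264016 0.03415434 0.008     ]
[0.591 0.031 0.008]
[[-0.09, 0.63, 0.9], [-0.0, -0.3, 0.1]]   | dq 0.01 q5 2.05 cost2e-26 mm 11.0 ladle [0.591 0.031 0.19 ] -60 0
[[-0.09, 1.83, 2.5], [-0.0, -0.3, 0.1]]   | dq 0.03 q5 2.02 cost1e-22 mm 20.0 ladle [0.591 0.031 0.17 ] -60 0
[[-0.08, 3.62, 4.9], [-0.0, -0.3, 0.1]]   | dq 0.04 q5 1.98 cost1e-19 mm 30.0 ladle [0.591 0.031 0.14 ] -60 0
[[-0.08, 6.02, 8.1], [-0.0, -0.3, 0.1]]   | dq 0.06 q5 1.92 cost2e-17 mm 40.0 ladle [0.591 0.031 0.1  ] -60 0
[[-0.07, 8.41, 11.31], [-0.0, -0.3, 0.1]]   | dq 0.05 q5 1.87 cost5e-31 mm 40.0 ladle [0.591 0.031 0.06 ] -60 0
[[-0.07, 10.21, 13.71], [-0.0, -0.3, 0.1]]   | dq 0.04 q5 1.83 cost2e-18 mm 30.0 ladle [0.591 0.031 0.03 ] -60 0
[[-0.07, 10.93, 14.67], [-0.0, -0.3, 0.1]]   | dq 0.02 q5 1.82 cost2e-24 mm 12.0 ladle [0.591 0.031 0.018] -60 0
[[-0.07, 11.41, 15.31], [-0.0, -0.3, 0.1]]   | dq 0.01 q5 1.81 cost4e-27 mm 8.0 ladle [0.591 0.031 0.01 ] -60 0
[[-0.07, 11.53, 15.47], [-0.0, -0.3, 0.1]]   | dq 0.0 q5 1.8 cost7e-19 mm 2.0 ladle [0.591 0.031 0.008] -60 0
```

View pics/s12.png

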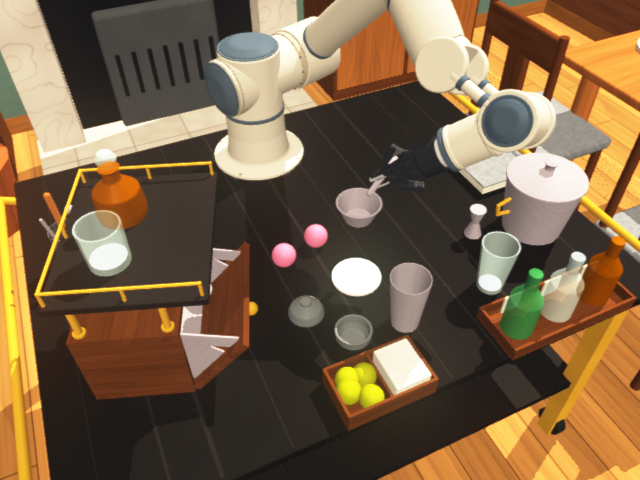

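Emit:
carry_out --commands '[[[-0.1,0.6,0.9],[0,-0.3,0.1]],[[-0.1,1.8,2.5],[0,-0.3,0.1]],[[-0.1,3.6,4.9],[0,-0.3,0.1]],[[-0.1,5.4,7.3],[0,-0.3,0.1]],[[-0.1,7.2,9.7],[0,-0.3,0.1]],[[-0.1,8.7,11.7],[0,-0.3,0.1]],[[-0.1,10,13.4],[0,-0.3,0.1]],[[-0.1,10.7,14.4],[0,-0.3,0.1]],[[-0.1,11.1,14.9],[0,-0.3,0.1]],[[-0.1,11.4,15.3],[0,-0.3,0.1]],[[-0.1,11.5,15.4],[0,-0.3,0.1]],[[-0.1,11.5,15.4],[0,-0.3,0.1]]]'

```text
time: 22.65
tool_pos: [0.548, 0.1112, 0.0639]
tcp_rot: [0.893, -0.32, 0.103, -0.298]
force: [-0.3, 0.1, -0.1]
opening: 0.012
```

Run:
```python
from carry import *
where(); print(state()["force"])
c=read_camera("scene"); cv2.imwrite("pics/s13.png",cv2.resize(c["image"][180:340,280:480],None,fx=3.5,fy=3.5))
print(np.abs(cur()-T0).max())
```

```text
ladle est u,y,z 0.3666 -0.1348 0.0092 world [0.5906 0.032  0.0092] yaw,pitch,roll [-59.7   0.    0. ]
[-0.32172214  0.09952075 -0.13034755]
0.0017151770626442353
```

View pics/s13.png

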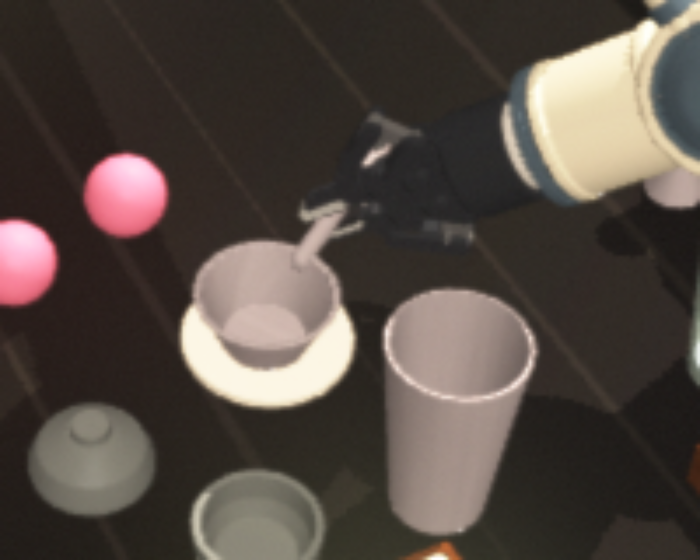

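Emit:
carry_out --commands '[[[0,0.1,0.1],[0,0,0]],[[0,0.1,0.1],[0,0,0]],[[0,0.1,0.1],[0,0,0]]]'

```text
time: 23.0
tool_pos: [0.5476, 0.1111, 0.0628]
tcp_rot: [0.894, -0.32, 0.103, -0.298]
force: [-0.5, 2.2, 3.8]
opening: 0.0124
```

Emit:
carry_out --commands '[[[0,0,0],[0,0,0]],[[0,0,0],[0,0,0]],[[0,0,0],[0,0,0]],[[0,0,0],[0,0,0]]]' --fingers 0.45

```text
time: 23.4
tool_pos: [0.5476, 0.1109, 0.062]
tcp_rot: [0.894, -0.32, 0.103, -0.298]
force: [-0.4, -0.3, 0.6]
opening: 0.0386
```

Emit:
carry_out --commands '[[[0,-1,0],[0,0,0]],[[0,-3,0],[0,0,0]],[[0,-6,0],[0,0,0]],[[0,-10,0],[0,0,0]],[[0,-12,0],[0,0,0]],[[0,-12,0],[0,0,0]]]'

```text
time: 24.0
tool_pos: [0.6105, 0.1872, 0.1356]
tcp_rot: [0.893, -0.319, 0.104, -0.3]
force: [1.0, -0.6, -0.1]
opening: 0.0389
```

Run:
```python
from carry import *
s=log();print(s["force"],s["tool_pos"],s["joints"].round(2))
c=read_camera("scene"); cv2.imwrite("pics/s14.png",c["image"])
w=read_camera("wrist"); cv2.imwrite("pics/w14.png",w["image"]); 
t=read_camera("top");X=pts(t)
m=(np.hypot(X[...,0]-.59,X[...,1]-.03)<.06)&(X[...,2]>.048)&(X[...,2]<.058)
cc,r=cv2.minEnclosingCircle(X[m][:,:2].astype(np.float32)); print("rim",cc,r)
Y=pts(c);m=(np.hypot(Y[...,0]-.59,Y[...,1]-.03)<.065)&(Y[...,2]>.045)&(Y[...,2]<.06); print(np.percentile(Y[m][:,2],[5,50,95]))
# knob from scene
g=U(.118,0,.085)
h=cv2.cvtColor(c["image"],cv2.COLOR_BGR2HSV); mm=(np.linalg.norm(Y-g,axis=-1)<.035)&(cv2.inRange(h,(12,100,100),(35,255,255))>0); A=Y[mm]
k=least_squares(lambda x:np.linalg.norm(A-x,axis=1)-.015,g,loss='soft_l1',f_scale=.001).x;v=k-org;print("knob",k,len(A),"u",v@o,"z",v[2],"ang",np.arctan2(v@o,v[2]-.016)-np.arctan2(.049,.130))
```

```text
[ 1.01556843 -0.62036673 -0.07354245] [0.61046509 0.18719664 0.13559776] [ 0.39  1.06  0.81 -0.45  2.09 -0.56]
rim (0.5871925354003906, 0.03472093120217323) 0.05399726331233978
[0.04580876 0.05177526 0.05634282]
knob [ 0.63457071 -0.24545962  0.08224988] 103 u 0.12019452414867662 z 0.08224988254566047 ang 0.7065852343269523
```

View pics/s14.png

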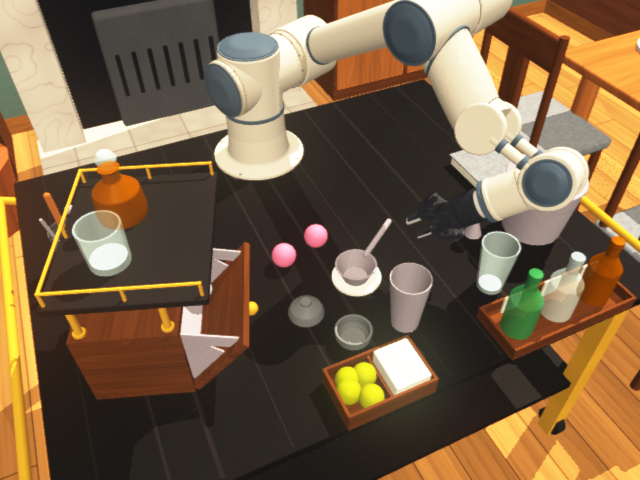

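View pics/w14.png

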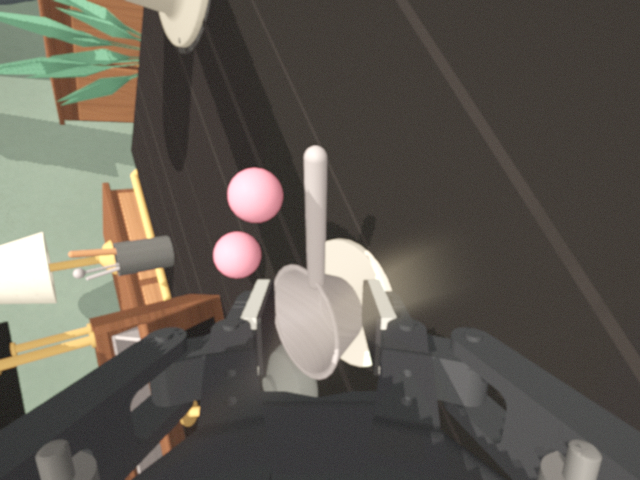

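Run:
```python
from plan import *
k=np.array([.6346,-.2455,.0825]);Rk=knobR(np.radians(34),1)
a=np.array([.6659,-.1631,.2474])+.006*Rk[:,1]
s=state();R0=R.from_quat(s["tcp_rot"]).as_matrix(); print(R0.T@[0,0,1])
p0=s["tool_pos"]; q=s["joints"]
tgt,_=cmd(a,Rk)
rv=R.from_matrix(R0.T@Rk).as_rotvec()
for t in (.1,.25,.4,.55,.7,.85,1):
    Rt=R0@R.from_rotvec(rv*t).as_matrix(); p=p0+(tgt-p0)*t+up*.06*np.sin(np.pi*t)+up*.0
    q2,c=track(q,p+GP*Rt[:,1],Rt); print([(R0.T@(p-p0)*100).round(1).tolist(),np.degrees(rv*t).round(1).tolist()],p.round(2),"wrist",(p-.31*Rt[:,1]).round(2),np.abs(q2-q).max().round(2),"%.0e"%c); q=q2
```

```text
[-0.007764   -0.59749897 -0.80183209]
shift [26.37, 11.74, -23.24] turn [10.3, 78.4, -14.5] rows 9.4
[[2.6, 0.1, -3.8], [1.0, 7.8, -1.4]] [0.61 0.15 0.16] wrist [0.76 0.34 0.35] 0.09 6e-31
[[6.6, 0.4, -9.2], [2.6, 19.6, -3.6]] [0.62 0.1  0.2 ] wrist [0.76 0.3  0.4 ] 0.13 4e-26
[[10.5, 1.3, -13.9], [4.1, 31.4, -5.8]] [0.63 0.05 0.24] wrist [0.76 0.25 0.43] 0.14 2e-25
[[14.5, 2.9, -17.5], [5.7, 43.1, -8.0]] [ 0.64 -0.01  0.26] wrist [0.75 0.21 0.45] 0.15 6e-25
[[18.4, 5.3, -20.2], [7.2, 54.9, -10.1]] [ 0.65 -0.06  0.26] wrist [0.75 0.16 0.45] 0.17 3e-24
[[22.4, 8.4, -21.9], [8.7, 66.6, -12.3]] [ 0.66 -0.11  0.26] wrist [0.75 0.12 0.44] 0.18 4e-23
[[26.4, 11.7, -23.2], [10.3, 78.4, -14.5]] [ 0.67 -0.16  0.25] wrist [0.75 0.08 0.42] 0.19 1e-21
```

Emit:
carry_out --commands '[[[1.2,0,-2],[0.5,3.9,-0.7]],[[2.6,0.1,-3.8],[1,7.8,-1.4]],[[4.6,0.2,-6.5],[1.8,13.7,-2.5]],[[6.6,0.4,-9.2],[2.6,19.6,-3.6]],[[8.5,0.8,-11.5],[3.4,25.5,-4.7]],[[10.5,1.3,-13.9],[4.1,31.4,-5.8]],[[12.5,2.1,-15.7],[4.9,37.2,-6.9]],[[14.5,2.9,-17.5],[5.7,43.1,-8]],[[16.4,4.1,-18.9],[6.4,49,-9]],[[18.4,5.3,-20.2],[7.2,54.9,-10.1]],[[20.4,6.8,-21],[8,60.7,-11.2]],[[22.4,8.4,-21.9],[8.7,66.6,-12.3]],[[24.4,10,-22.5],[9.5,72.5,-13.4]],[[26.4,11.7,-23.2],[10.3,78.4,-14.5]],[[26.4,11.7,-23.2],[10.3,78.4,-14.5]],[[26.4,11.7,-23.2],[10.3,78.4,-14.5]]]' --fingers 0.6

```text
time: 25.75
tool_pos: [0.6659, -0.1631, 0.2471]
tcp_rot: [0.631, -0.32, 0.701, -0.088]
force: [-0.2, 0.8, -0.6]
opening: 0.0512
```

Run:
```python
from plan import *
c=read_camera("wrist"); cv2.imwrite("pics/w15.png",c["image"]); Y=pts(c); g=np.array([.6346,-.2455,.0825])
h=cv2.cvtColor(c["image"],cv2.COLOR_BGR2HSV); mm=(np.linalg.norm(Y-g,axis=-1)<.03)&(cv2.inRange(h,(12,100,100),(35,255,255))>0); A=Y[mm]
k=least_squares(lambda x:np.linalg.norm(A-x,axis=1)-.015,g,loss='soft_l1',f_scale=.001).x;v=k-org;print("knob",k,len(A),"u",v@o,"y",v@yu,"z",v[2],"ang",np.arctan2(v@o,v[2]-.016)-np.arctan2(.049,.130))
Rk=knobR(np.radians(34),1)
b=cmd(k-.10*Rk[:,1],Rk); cmd(k+.006*Rk[:,1],Rk)
```

```text
knob [ 0.63381321 -0.2457554   0.08370963] 1559 u 0.11966077076420553 y -0.0005444939749595775 z 0.08370963403957138 ang 0.6954127287234184
shift [-8.57, 5.97, -0.23] turn [0.0, 0.1, -0.0] rows 2.1
shift [-8.56, 16.57, -0.23] turn [0.0, 0.1, -0.0] rows 3.7
```

View pics/w15.png

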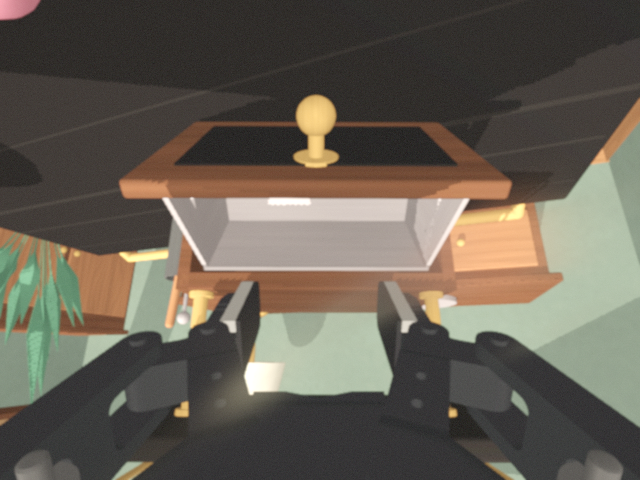

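Run:
```python
from plan import *
c=read_camera("wrist"); Y=pts(c)
cv2.imwrite("pics/w16.png",cv2.resize(c["image"][180:290,160:480],None,fx=2.5,fy=2.5,interpolation=cv2.INTER_CUBIC))
for u,v in ((290,202),(280,202),(305,203),(240,205),(350,205),(380,205),(320,245),(320,212)):
    q=Y[v,u]-org; print((u,v),"u",(q@o).round(3),"y",(q@yu).round(3),"z",q[2].round(3), c["image"][v,u])
```

```text
(290, 202) u -0.059 y -0.034 z 0.073 [255 255 255]
(280, 202) u -0.059 y -0.047 z 0.073 [255 255 255]
(305, 203) u -0.06 y -0.015 z 0.074 [251 255 255]
(240, 205) u -0.063 y -0.098 z 0.076 [202 209 221]
(350, 205) u -0.062 y 0.042 z 0.076 [197 204 215]
(380, 205) u -0.061 y 0.08 z 0.076 [198 205 217]
(320, 245) u -0.04 y 0.004 z 0.136 [155 162 172]
(320, 212) u -0.069 y 0.004 z 0.083 [198 206 217]
```

View pics/w16.png

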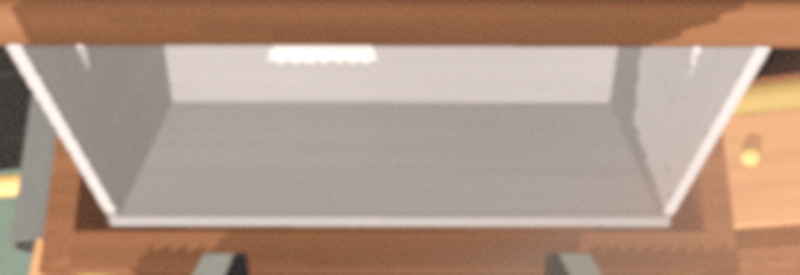

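Emit:
carry_out --commands '[[[-3,2,-0.1],[0,0,0]],[[-6,4,-0.2],[0,0,0]],[[-8.6,6,-0.2],[0,0,0]],[[-8.6,9,-0.2],[0,0,0]],[[-8.6,12,-0.2],[0,0,0]],[[-8.6,14.5,-0.2],[0,0,0]],[[-8.6,16.4,-0.2],[0,0,0]],[[-8.6,16.4,-0.2],[0,0,0]],[[-8.6,16.4,-0.2],[0,0,0]]]'

```text
time: 26.75
tool_pos: [0.6359, -0.2441, 0.0851]
tcp_rot: [0.63, -0.319, 0.702, -0.089]
force: [0.6, -0.2, 0.1]
opening: 0.0513
```

Emit:
carry_out --commands '[[[0,0,0],[0,0,0]],[[0,0,0],[0,0,0]],[[0,0,0],[0,0,0]],[[0,0,0],[0,0,0]]]' --fingers 0.0

```text
time: 27.15
tool_pos: [0.635, -0.2427, 0.0854]
tcp_rot: [0.631, -0.32, 0.702, -0.088]
force: [-8.4, 15.7, 8.9]
opening: 0.0275
```

Run:
```python
from arc import *
print(s["tool_pos"],s["force"],s["opening"])
A=np.arange(.65,-.001,-.05); p,Rt=rows(.695,A,34,[34]*len(A))
```

```text
[ 0.63498276 -0.24271897  0.0854467 ] [-8.38638861 15.74696394  8.90038305] 0.02749779545329761
knob->tcp offset in tool [-0.0003 -0.0022 -0.0005]
[[0.62, -0.04, -0.0], [0, 0, 0]] pitch 34.0
[[1.32, -0.04, -0.0], [0, 0, 0]] pitch 34.0
[[2.01, -0.01, -0.0], [0, 0, 0]] pitch 34.0
[[2.7, 0.05, -0.0], [0, 0, 0]] pitch 34.0
[[3.39, 0.15, -0.0], [0, 0, 0]] pitch 34.0
[[4.07, 0.28, -0.0], [0, 0, 0]] pitch 34.0
[[4.75, 0.45, -0.0], [0, 0, 0]] pitch 34.0
[[5.41, 0.65, -0.0], [0, 0, 0]] pitch 34.0
[[6.07, 0.88, -0.0], [0, 0, 0]] pitch 34.0
[[6.71, 1.14, -0.0], [0, 0, 0]] pitch 34.0
[[7.34, 1.44, -0.0], [0, 0, 0]] pitch 34.0
[[7.95, 1.77, -0.0], [0, 0, 0]] pitch 34.0
[[8.55, 2.13, 0.0], [0, 0, 0]] pitch 34.0
[[9.12, 2.51, 0.0], [0, 0, 0]] pitch 34.0
```

Emit:
carry_out --commands '[[[0.3,0,0],[0,0,0]],[[0.6,0,0],[0,0,0]],[[1,0,0],[0,0,0]],[[1.3,0,0],[0,0,0]],[[1.7,0,0],[0,0,0]],[[2,0,0],[0,0,0]],[[2.4,0,0],[0,0,0]],[[2.7,0.1,0],[0,0,0]],[[3.1,0.1,0],[0,0,0]],[[3.4,0.15,0],[0,0,0]],[[3.7,0.2,0],[0,0,0]],[[4.1,0.3,0],[0,0,0]],[[4.4,0.35,0],[0,0,0]],[[4.4,0.35,0],[0,0,0]]]'

```text
time: 28.55
tool_pos: [0.6255, -0.2691, 0.1196]
tcp_rot: [0.631, -0.32, 0.702, -0.088]
force: [-10.4, 9.1, 3.2]
opening: 0.0273
```

Run:
```python
from arc import *
print(s["tool_pos"],s["force"],s["opening"])
q=s["tool_pos"]-org; print((q@o),q[2], np.arctan2(q@o,q[2]-.016)-np.arctan2(.049,.130))
c=read_camera("scene"); cv2.imwrite("pics/s17.png",c["image"])
A=np.arange(.35,-.001,-.05); p,Rt=rows(.376,A,34,[34]*len(A))
```

```text
[ 0.6254889  -0.26908536  0.11963281] [-10.38852737   9.11829178   3.15936007] 0.02728274128579024
0.09489021038583519 0.11963280817569824 0.3809328033527907
knob->tcp offset in tool [-0.0003 -0.0017 -0.0005]
[[0.35, 0.09, 0.0], [0, 0, 0]] pitch 34.1
[[1.02, 0.29, 0.0], [0, 0, 0]] pitch 34.1
[[1.67, 0.52, 0.0], [0, 0, 0]] pitch 34.1
[[2.31, 0.79, 0.0], [0, 0, 0]] pitch 34.1
[[2.94, 1.08, 0.0], [0, 0, 0]] pitch 34.1
[[3.55, 1.41, 0.0], [0, 0, 0]] pitch 34.1
[[4.15, 1.77, 0.0], [0, 0, 0]] pitch 34.1
[[4.72, 2.15, 0.0], [0, 0, 0]] pitch 34.1
```

View pics/s17.png

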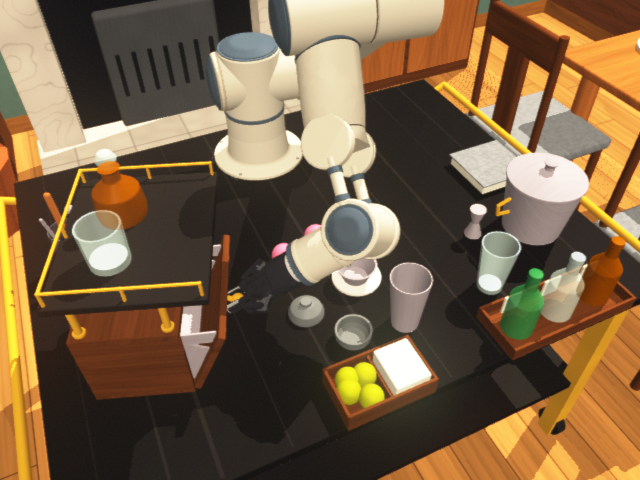

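Emit:
carry_out --commands '[[[0.35,0.1,0],[0,0,0]],[[0.7,0.2,0],[0,0,0]],[[1,0.3,0],[0,0,0]],[[1.35,0.4,0],[0,0,0]],[[1.7,0.5,0],[0,0,0]],[[2,0.65,0],[0,0,0]],[[2.3,0.8,0],[0,0,0]],[[2.6,0.95,0],[0,0,0]],[[2.95,1.1,0],[0,0,0]],[[3.25,1.25,0],[0,0,0]],[[3.55,1.4,0],[0,0,0]],[[3.85,1.6,0],[0,0,0]],[[4.15,1.8,0],[0,0,0]],[[4.4,2,0],[0,0,0]],[[4.7,2.2,0],[0,0,0]],[[4.7,2.2,0],[0,0,0]]]'

```text
time: 30.2
tool_pos: [0.6103, -0.3112, 0.1472]
tcp_rot: [0.631, -0.32, 0.701, -0.088]
force: [-9.9, 10.7, 12.3]
opening: 0.0268
```

Run:
```python
from arc import *
print(s["tool_pos"],s["force"],s["opening"])
q=s["tool_pos"]-org; print((q@o),q[2], np.arctan2(q@o,q[2]-.016)-np.arctan2(.049,.130))
c=read_camera("scene"); cv2.imwrite("pics/s18.png",c["image"][150:420,20:380])
print("inward push dir in tool",R0.T@(-o))
```

```text
[ 0.61030087 -0.31119617  0.14724648] [-9.89159765 10.67368336 12.34303575] 0.026759922223833523
0.050124321622850895 0.1472464833409299 0.00435920696790959
inward push dir in tool [5.58946214e-01 8.29203685e-01 6.16031031e-04]
```

View pics/s18.png

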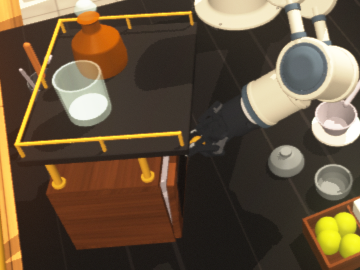

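Emit:
carry_out --commands '[[[0,0,0],[0,0,0]],[[0,0,0],[0,0,0]],[[0,-3,0],[0,0,0]],[[0,-6,0],[0,0,0]],[[0,-10,0],[0,0,0]],[[0,-10,0],[0,0,0]]]' --fingers 0.6

```text
time: 30.85
tool_pos: [0.642, -0.231, 0.2048]
tcp_rot: [0.629, -0.318, 0.704, -0.091]
force: [0.2, 0.3, 0.6]
opening: 0.0513
```

Run:
```python
from plan import *
c=read_camera("wrist"); cv2.imwrite("pics/w19.png",c["image"]); g=U(.055,0,.145)
sc=read_camera("scene"); cv2.imwrite("pics/s19.png",cv2.resize(sc["image"][200:420,20:300],None,fx=2.5,fy=2.5))
for cc in(c,sc):
    Y=pts(cc);h=cv2.cvtColor(cc["image"],cv2.COLOR_BGR2HSV); mm=(np.linalg.norm(Y-g,axis=-1)<.03)&(cv2.inRange(h,(12,100,100),(35,255,255))>0); A=Y[mm]
    k=least_squares(lambda x:np.linalg.norm(A-x,axis=1)-.015,g,loss='soft_l1',f_scale=.001).x;v=k-org;print("knob",k,len(A),"u",v@o,"y",v@yu,"z",v[2],"ang",np.arctan2(v@o,v[2]-.016)-np.arctan2(.049,.130))
```

```text
knob [ 0.61255995 -0.30465     0.14147251] 1959 u 0.057048882215043825 y -0.0007069576335202253 z 0.14147251039106407 ang 0.06627707320655568
knob [ 0.61343993 -0.30339294  0.14036234] 170 u 0.05852895687617372 y -0.00030208419242017386 z 0.140362336928095 ang 0.0794232285995975
```

View pics/s19.png

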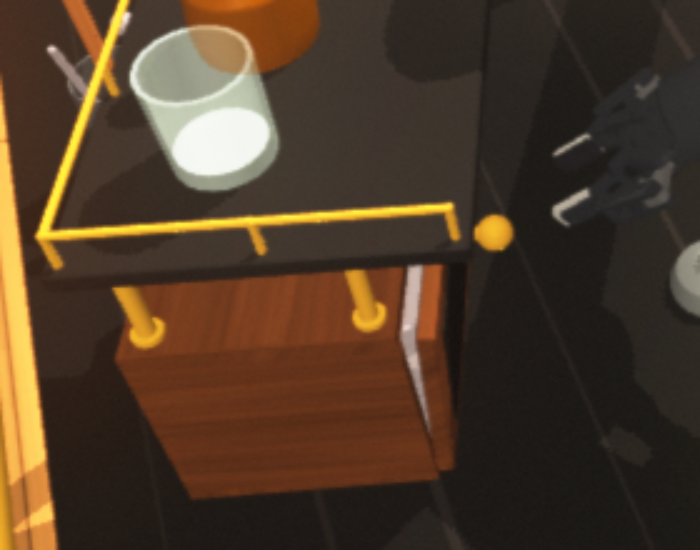

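View pics/w19.png

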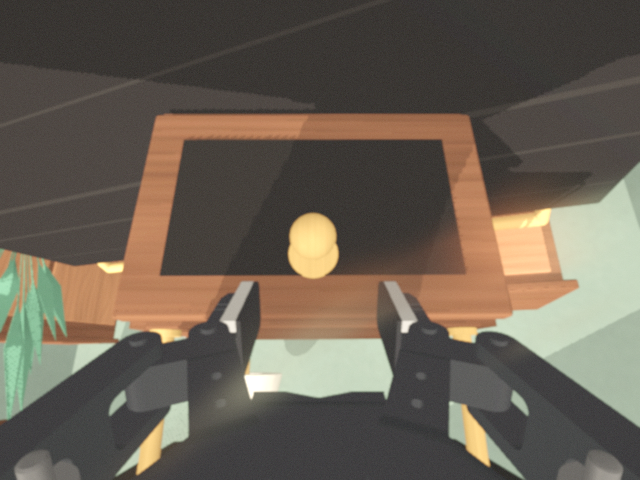

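Run:
```python
from plan import *
k=np.array([.6127,-.3043,.1413]);Rk=knobR(np.radians(22),1)
b=cmd(k-.06*Rk[:,1]-GP*0*Rk[:,1],Rk); 
print("then in new frame, -o =",(Rk.T@-o).round(3)); show("x",k-.06*Rk[:,1],Rk,6)
```

```text
shift [-2.19, 3.23, -0.18] turn [-0.2, -0.1, -12.1] rows 1.4
then in new frame, -o = [0.375 0.927 0.   ]
x [-0.05, 0.95, 1.25, -1.09, 1.57, 0.68] elbow [0.49 0.04 0.6 ] wrist [0.73 0.02 0.28]
```

Emit:
carry_out --commands '[[[-1,0,-0.1],[0,0,-4]],[[-2.2,0,-0.2],[0,0,-8]],[[-2.2,1,-0.2],[0,0,-12]],[[-2.2,2,-0.2],[0,0,-12]],[[-2.2,3.2,-0.2],[0,0,-12]],[[-2.2,3.2,-0.2],[0,0,-12]],[[-2.2,3.2,-0.2],[0,0,-12]]]' --fingers 0.0

```text
time: 31.65
tool_pos: [0.6322, -0.248, 0.1664]
tcp_rot: [0.66, -0.252, 0.708, -0.014]
force: [0.4, -0.2, -0.4]
opening: 0.0
```

Run:
```python
from plan import *
c=read_camera("wrist"); cv2.imwrite("pics/w20.png",c["image"]); s=state(); print(s["opening"],s["force"])
k=np.array([.6127,-.3043,.1413]);R0=R.from_quat(s["tcp_rot"]).as_matrix(); print("knob in tool cm",R0.T@(k-s["tool_pos"])*100, "shut knob",R0.T@(U(.049,0,.146)-s["tool_pos"])*100)
```

```text
5.655247484310437e-06 [ 0.83334371 -0.35655953 -0.10157075]
knob in tool cm [-0.0759159   6.51726476  0.04286043] shut knob [0.67640254 7.12107937 0.11382291]
```

View pics/w20.png

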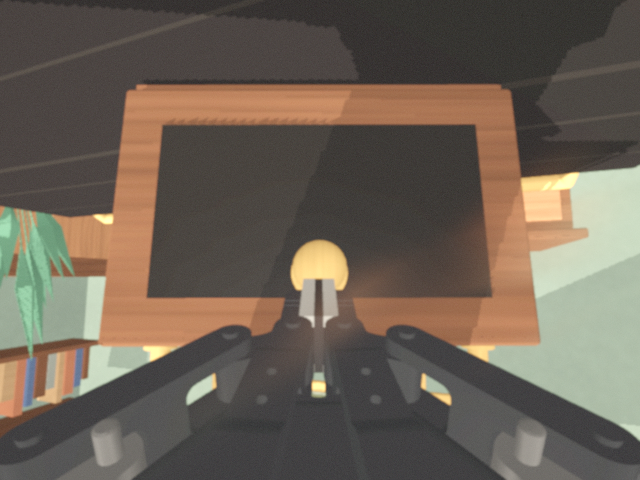

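Emit:
carry_out --commands '[[[0,1.2,0],[0,0,0]],[[0,2.3,0],[0,0,0]],[[0.2,2.6,0],[0,0,0]],[[0.4,2.8,0],[0,0,0]],[[0.6,3,0],[0,0,0]],[[0.7,3.2,0],[0,0,0]],[[0.7,3.2,0],[0,0,0]]]'

```text
time: 32.4
tool_pos: [0.6216, -0.278, 0.1614]
tcp_rot: [0.66, -0.251, 0.708, -0.014]
force: [1.8, 6.2, 9.3]
opening: 0.0002
```

Run:
```python
from plan import *
sc=read_camera("scene"); cv2.imwrite("pics/s21.png",cv2.resize(sc["image"][200:420,20:300],None,fx=2.5,fy=2.5))
```

```text
(no output)
```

View pics/s21.png

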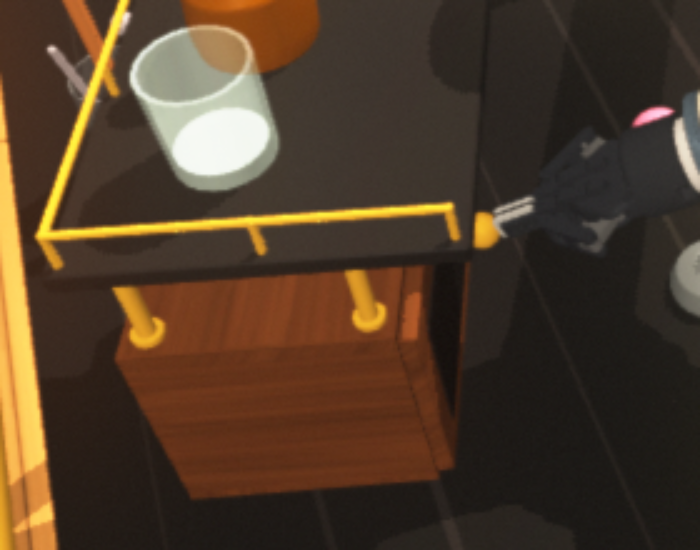

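Emit:
carry_out --commands '[[[0.1,0.2,0],[0,0,0]],[[0.1,0.35,0],[0,0,0]],[[0.1,0.35,0],[0,0,0]]]'

```text
time: 32.75
tool_pos: [0.6215, -0.2786, 0.1612]
tcp_rot: [0.66, -0.251, 0.708, -0.016]
force: [6.3, 44.2, 18.2]
opening: 0.0004
```

Emit:
carry_out --commands '[[[0,-1,0],[0,0,0]],[[0,-4,0],[0,0,0]],[[0,-8,0],[0,0,0]],[[2,-12,0],[0,0,0]],[[2,-12,0],[0,0,0]],[[2,-12,0],[0,0,0]]]'

```text
time: 33.35
tool_pos: [0.6554, -0.1832, 0.2237]
tcp_rot: [0.66, -0.251, 0.708, -0.015]
force: [-0.9, -0.1, -0.8]
opening: -0.0
```

Run:
```python
from plan import *
c=read_camera("wrist"); g=U(.049,0,.146); print(state()["force"],state()["time"])
sc=read_camera("scene"); cv2.imwrite("pics/s22.png",sc["image"]); t=read_camera("top"); cv2.imwrite("pics/t22.png",t["image"])
for cc in(c,sc):
    Y=pts(cc);h=cv2.cvtColor(cc["image"],cv2.COLOR_BGR2HSV); mm=(np.linalg.norm(Y-g,axis=-1)<.03)&(cv2.inRange(h,(12,100,100),(35,255,255))>0); A=Y[mm]
    k=least_squares(lambda x:np.linalg.norm(A-x,axis=1)-.015,g,loss='soft_l1',f_scale=.001).x;v=k-org;print("knob",k,len(A),"u",v@o,"y",v@yu,"z",v[2],"ang",np.arctan2(v@o,v[2]-.016)-np.arctan2(.049,.130))
import pickle
C0=pickle.load(open("c0.pkl","rb"))
a=C0["scene"];Y=pts(a);h=cv2.cvtColor(a["image"],cv2.COLOR_BGR2HSV); mm=(np.linalg.norm(Y-g,axis=-1)<.03)&(cv2.inRange(h,(12,100,100),(35,255,255))>0); A=Y[mm]
k=least_squares(lambda x:np.linalg.norm(A-x,axis=1)-.015,g,loss='soft_l1',f_scale=.001).x;v=k-org;print("initial",k,"ang",np.arctan2(v@o,v[2]-.016)-np.arctan2(.049,.130))
d=cv2.absdiff(a["image"],sc["image"]).max(2); cv2.imwrite("pics/diff.png",d)
Y=pts(sc);m=(np.hypot(Y[...,0]-.59,Y[...,1]-.03)<.07)&(Y[...,2]>.045)&(Y[...,2]<.058); cc,r=cv2.minEnclosingCircle(Y[m&(np.hypot(Y[...,0]-.6,Y[...,1]-.02)<.065)][:,:2].astype(np.float32)); print(cc,r)
```

```text
[ 0.18669273 -0.53849809 -0.44867281] 33.4
knob [ 0.60956409 -0.31321093  0.14499015] 1105 u 0.047979116831465066 y -0.0006425312481932578 z 0.14499014986178743 ang -0.004353187858204988
knob [ 0.6102147  -0.31326136  0.14443419] 124 u 0.04815089427544616 y -1.2977139742591027e-05 z 0.14443418886284687 ang -0.0017663333835220008
initial [ 0.61004492 -0.3120108   0.14427757] ang 0.006266988453146216
(0.5925785303115845, 0.032421473413705826) 0.05107280984520912
```

View pics/s22.png

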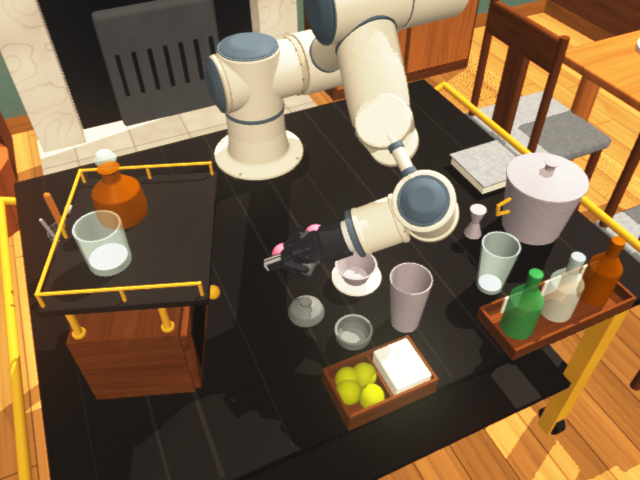

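View pics/diff.png

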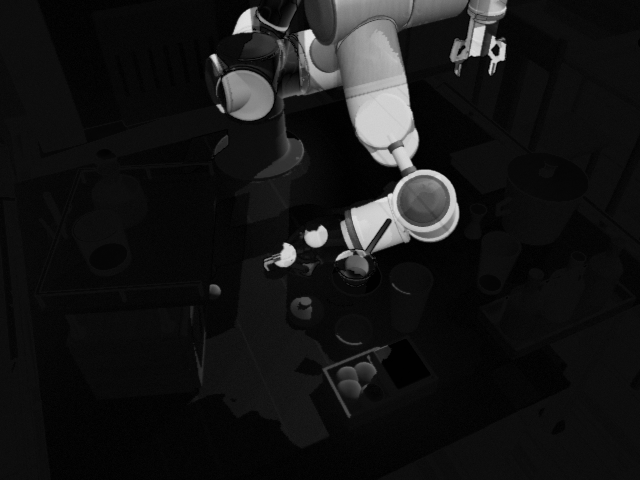

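```bash
python3 -c "
from bench import *
s=state();print(s['time'],abs(s['joint_vel']).max());print(finish_job())"
```

```text
33.5 0.0038471993634284813
the job is handed in; nothing more can be done
None
```

I pulled the bin open, carried the ball over in the ladle and tipped it into the bin under the shelf. I then put the ladle back on its coaster and shut the bin. The job was handed in at 33.5 s; it reports no verdict.

**Things that needed mending:**
- My first grip on the knob slipped off at about 0.54 rad, so I took hold again and opened the bin to about 0.70 rad.
- Shutting by grip left the bin at about 0.07 rad, so I pushed the knob home with closed fingertips. That peaked at about 48 N on the wrist at the stop, under its 120 N limit. It is over the 40 N limit for the arm or gripper body, but only the fingertips should have been touching.

**Last checks:**
- **Bin:** the angle reads within 0.005 rad of shut in two views.
- **Ladle:** it stands upright and empty, with the cup within about 5 mm of the coaster's centre.
- **Shelf and bystanders:** they look unmoved in the before and after pictures, and no force spike showed near the shelf.
- **Ball:** I measured it inside the bin just after tipping, near the side wall at y ≈ -0.085 m. A later view into the open bin did not show it. Geometry says the bin's front hid it there, and it appeared nowhere else, but I did not see it again before shutting.

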